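# Cross-pin the hubs of the axle brackets and check them with the square

### The arm

A 6-joint arm with a two-finger parallel gripper is mounted at the origin on the work surface. World frame = base frame: x ahead of the robot, y to its left, z up, the work surface at z = 0. Lengths are in m, angles in rad, forces in N, time in s.
With the tool pointing down it reaches from about 0.375 to 0.975 m from the base axis. Payload 3.8 kg.
Tool frame: the origin (TCP) lies at the very end of the fingers, on their centre line; the grasp point (between the pads) lies 19 mm behind it; z points along the fingers, y is the line along which they close (so a half turn about z gives the same grasp; the last joint's range is limited). The gripper opens to 85 mm and grips with 20 to 120 N. Pads are 22 mm wide; open, the fingers measure 114 mm over their backs; the gripper's body (76 mm by 85 mm) begins 54 mm behind the grasp point. The pads swing forward as they close: fully open they stand 13 mm farther back than shut.
Start: joints at [1.084, 0.264, 1.604, -0, 1.274, -0.037], TCP at [0.293, 0.608, 0.231] pointing down, gripper open.
Joint ranges: [-2.63, 2.63], [-0.94, 2.18], [0.31, 2.57], [-1.31, 4.45], [0, 2.66], [-2.55, 2.55]. Speed limits (rad/s): [2.57, 2.57, 3.14, 3.14, 3.14, 3.14].

### API

Orientations are given as a rotation vector (axis times angle).
In Python, from workcell import * gives the robot as it stands.
- The arm moves only by the shell command python3 -m crank 'ROWS' [OPENING] [FORCE]. ROWS is JSON, a list that holds one entry, the list of rows, each a list of 6 numbers: the shift along the tool's x, y, z in cm, then the turn, a rotation vector about the tool's x, y, z in rad. In form: [[[dx, dy, dz, ax, ay, az], ...]]. A call has 1 to 8 rows; each row shifts and turns the commanded pose from where the row before left it, along the tool's axes as they then stand; what a row does not reach is not made up. A row lasts 1/12 s, in which the tool goes at most 41.7 mm and 7.16 degrees, less where a joint would pass 70% of its speed; a pose out of reach is approached as far as the arm can. A call with a gripper value outside its range is refused whole. OPENING is the finger opening in cm, from 0 to 8.54, set as the call begins (- or left out, the last holds). The fingers move at their own pace and stop on an object; FORCE is the grip in N (left out, the last holds). Time passes only in rows, so rows that do not move let the fingers close. It gives the time, the measured TCP pose, the force, the opening and the grip force at its end, in the units of the state.
- read_state(): the state, without advancing time (a new reading comes with each control period).
- read_camera(name): name is "scene" or "top" or "wrist"; returns the picture (420x560x3 uint8, blue, green, red); there is no depth.
- camera_model(name): a dict with "camera_matrix" (3x3 intrinsics, pixels), "R" (3x3) and "t" (3): a world point X has camera coordinates R X + t. Camera axes: x right, y down, z forward; pixel columns grow to the right and rows downward; lengths in m; the calibration is good to about 2 mm. A picture is of the moment at which its call begins: read the wrist's pose just before it. camera_model takes no time and is no camera call; for the wrist camera it gives the pose at the moment of the call.
- finish_job(): hands the job in; it is judged then, once.
The state is a dict: "time": time; "q": joint angles; "joint_vel": joint speeds; "joint_torque": joint torques, N m; "tool_pos": TCP position; "tcp_rot": TCP orientation; "wrist_force": force on the tool from outside, world axes, zero at the start; "torque": the same for the moment, N m; "width": opening from 0.0 (shut) to 1.0 (fully open); "grip_force": force on a finger pad.
Only numpy, scipy, OpenCV 4.12 (cv2) and the standard library are available. Lean on these libraries where they do the work, as an engineer would, in place of code of your own. Each camera call takes 0.05 s, during which the arm holds its last target. There are 200 camera calls.

### The job

Pin the hub of every bracket: spin it until its cross-hole lines up with the hole in the axle, then push one of the headed pins from the stand down through it until the collar sits on the hub. When all are pinned, take the square from its mat and, going from the leftmost bracket to the rightmost as the robot sees them, stand it on the foot plate and hold its blade gently against the upright edge of the hub's square flange for a full second, flush on both. Finally stand the square back on its mat; leave a spare pin in the stand, and the tin, hammer and carton alone.

Things in the scene. Friction and masses are not known exactly. Their poses are not given: they have to be found in the camera images.
- bracket1: left axle bracket, may be absent: loose casting, 3.5 kg, on the bench. Foot plate 12 mm thick, x = -125 to 50, y = -56 to 62 mm; cheek 64 mm wide, 117 mm high at y = -50 to -32 mm holds a fixed axle, diameter 34 mm, along y, 85 mm high, up to y = 54 mm, with a vertical cross-hole, diameter 14.5 mm, at y = 0. Origin on the bench below that hole, x away from the robot, z up.
- bracket2: middle axle bracket, may be absent: loose casting, 3.5 kg, on the bench. Foot plate 12 mm thick, x = -125 to 50, y = -56 to 62 mm; cheek 64 mm wide, 117 mm high at y = -50 to -32 mm holds a fixed axle, diameter 34 mm, along y, 85 mm high, up to y = 54 mm, with a vertical cross-hole, diameter 14.5 mm, at y = 0. Origin on the bench below that hole, x away from the robot, z up.
- bracket3: right axle bracket, may be absent: loose casting, 3.5 kg, on the bench. Foot plate 12 mm thick, x = -125 to 50, y = -56 to 62 mm; cheek 64 mm wide, 117 mm high at y = -50 to -32 mm holds a fixed axle, diameter 34 mm, along y, 85 mm high, up to y = 54 mm, with a vertical cross-hole, diameter 14.5 mm, at y = 0. Origin on the bench below that hole, x away from the robot, z up.
- hub1: flanged hub on bracket1, spins freely on the axle (friction 0.03 N m), stays as left, cannot slide off. Origin on the axle's axis at the cross-hole; y along the axle to the left, z along the hub's cross-hole (diameter 14.5 mm, right through). Sleeve diameter 52 mm, y = -24 to 32 mm; flat hole mouths at z = +-26.5 mm. Turned 0.45 to 1.2 rad off at the start, either way.
- hub2: flanged hub on bracket2, spins freely on the axle (friction 0.03 N m), stays as left, cannot slide off. Origin on the axle's axis at the cross-hole; y along the axle to the left, z along the hub's cross-hole (diameter 14.5 mm, right through). Sleeve diameter 52 mm, y = -24 to 32 mm; flat hole mouths at z = +-26.5 mm. Turned 0.45 to 1.2 rad off at the start, either way.
- hub3: flanged hub on bracket3, spins freely on the axle (friction 0.03 N m), stays as left, cannot slide off. Origin on the axle's axis at the cross-hole; y along the axle to the left, z along the hub's cross-hole (diameter 14.5 mm, right through). Sleeve diameter 52 mm, y = -24 to 32 mm; flat hole mouths at z = +-26.5 mm. Turned 0.45 to 1.2 rad off at the start, either way.
- hub1_flange (a point): centre of the square flange of hub1, on the axle axis, 39 mm to the left of the cross-hole. Flange 80 x 80 mm (edges parallel to the hub's x and z, four bolt holes) and 14 mm thick, y = 32 to 46 mm from the hub's origin
- hub2_flange (a point): centre of the square flange of hub2, on the axle axis, 39 mm to the left of the cross-hole. Flange 80 x 80 mm (edges parallel to the hub's x and z, four bolt holes) and 14 mm thick, y = 32 to 46 mm from the hub's origin
- hub3_flange (a point): centre of the square flange of hub3, on the axle axis, 39 mm to the left of the cross-hole. Flange 80 x 80 mm (edges parallel to the hub's x and z, four bolt holes) and 14 mm thick, y = 32 to 46 mm from the hub's origin
- pin1: headed steel cross pin, 110 mm, 0.12 kg, standing in the stand; all pins alike. Origin at its point, z towards the head: tapered nose to z = 12 mm, shank of diameter 12 mm to 70 mm, collar of diameter 26 mm from 70 to 76 mm, round grip of diameter 20 mm from 76 to 110 mm.
- pin2: headed steel cross pin, 110 mm, 0.12 kg, standing in the stand; all pins alike. Origin at its point, z towards the head: tapered nose to z = 12 mm, shank of diameter 12 mm to 70 mm, collar of diameter 26 mm from 70 to 76 mm, round grip of diameter 20 mm from 76 to 110 mm.
- pin3: headed steel cross pin, 110 mm, 0.12 kg, standing in the stand; all pins alike. Origin at its point, z towards the head: tapered nose to z = 12 mm, shank of diameter 12 mm to 70 mm, collar of diameter 26 mm from 70 to 76 mm, round grip of diameter 20 mm from 76 to 110 mm.
- pin1_mid (a point): point on the axis of pin1 43.5 mm from its point; it lies at the hub's origin when the collar sits on the hub
- pin2_mid (a point): point on the axis of pin2 43.5 mm from its point; it lies at the hub's origin when the collar sits on the hub
- pin3_mid (a point): point on the axis of pin3 43.5 mm from its point; it lies at the hub's origin when the collar sits on the hub
- stand: wooden pin stand, fixed, 190 x 70 mm, 76 mm high; origin on the bench under its centre, three holes in a row along its x at x = -60, 0, 60 mm; a pin hangs in it by the collar, its point 6 mm above the bench.
- square: wide-base steel square standing upright, about 0.6 kg. Origin on its underside at the foot of the working edge (outer corner of the L); x points out of that edge, z up. Base 80 mm long (x = -80 to 0), 54 mm wide (y), 22 mm high; blade 30 mm (x = -30 to 0) by 8 mm (y), up to z = 150 mm. The blade's outer face x = 0 and the underside are the working faces.
- square_edge (a point): point on the square's working edge (x = 0, y = 0), 73 mm above its underside: at the height of the axle's axis when the square stands on a foot plate
- mat: cork mat, fixed, 160 x 110 x 4 mm, the square's place; origin on the bench under its centre, x along the long side
- tin: steel tin, diameter 74 mm, 110 mm high, bystander; origin under its centre
- hammer: hammer lying on the bench, 260 mm long, bystander
- carton: open carton of brass fittings, 130 x 160 x 70 mm, bystander; origin under its centre

How it is judged:
By the outcome, as a careful person would: the job done as asked, in the order asked, and still so for the second after the job is handed in, with the robot touching nothing.
Of bracket1, bracket2, bracket3 only 2 to 3 are there at a start; the rules pass over those that are not, and their reading is None.
At some moment in a run one of square may be knocked a few centimetres aside while the robot is not near it.
It also fails if it takes over 210 s, if anything falls off the work surface, if the arm or the gripper's body presses on something with over 40 N, if the wrist force passes 120 N, or if a joint passes its speed limit or range.

## Working session

There is one attempt and no reset: what is moved stays moved. The work goes in short steps, Python scripts to look and compute and a shell command to move; the robot and the scene stay as the last step left them, time stands still between calls to the robot, and variables do not carry over. Pictures are saved under pics/ and viewed, at most 14 in all, crops included, and the job is handed in when it is done.

```bash
ls; mkdir -p pics; python3 - <<'E'
from workcell import *
import cv2
for n in ("scene","top"):
    cv2.imwrite(f"pics/{n}0.png",read_camera(n))
    m=camera_model(n); print(n,m)
s=read_state(); print(s)
E
```

```text
pics
scene {'camera_matrix': array([[507.63278765,   0.        , 280.17531236],
       [  0.        , 507.63278765, 214.62659273],
       [  0.        ,   0.        ,   1.        ]]), 'R': array([[ 0.88318178,  0.46852743, -0.02172546],
       [ 0.24569845, -0.50160784, -0.82947083],
       [-0.3995275 ,  0.72723561, -0.55812736]]), 't': array([-0.52455819, -0.0644708 ,  1.41740643])}
top {'camera_matrix': array([[442.6195907 ,   0.        , 280.79914872],
       [  0.        , 442.6195907 , 212.09633984],
       [  0.        ,   0.        ,   1.        ]]), 'R': array([[-0.01217382, -0.99986925,  0.01064319],
       [-0.98865011,  0.01044189, -0.14987303],
       [ 0.1497423 , -0.01234692, -0.98864796]]), 't': array([0.01291254, 0.58629568, 1.01547873])}
{'time': 0.1, 'q': array([ 1.08411864e+00,  2.64689343e-01,  1.60526884e+00,  1.83477433e-05,
        1.27374506e+00, -3.68824649e-02]), 'joint_vel': array([ 0.00031931, -0.001559  , -0.00428532, -0.00343067,  0.00152118,
       -0.00153346]), 'joint_torque': array([ 1.61334447e-03, -5.16707933e+01, -3.68588233e+01, -1.16605411e-04,
        6.28967100e-03,  2.03884547e-06]), 'tool_pos': array([0.2931395 , 0.60725795, 0.23006183]), 'tcp_rot': array([-0.70047805, -3.0619253 ,  0.00319466]), 'wrist_force': array([ 0.17283115, -1.89125604, -0.06474512]), 'torque': array([ 0.02430558, -0.01055687, -0.03250313]), 'grip_force': 0.0, 'width': 0.9993031462077169}
```

View pics/scene0.png

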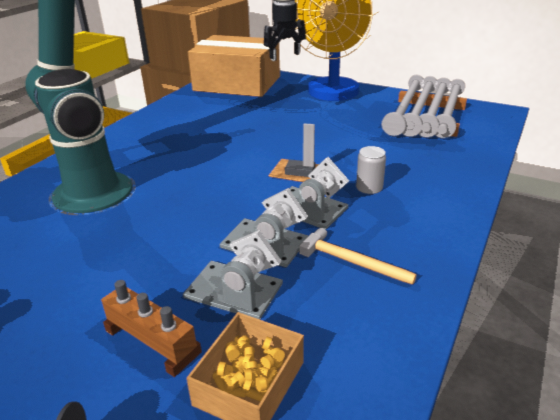

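View pics/top0.png

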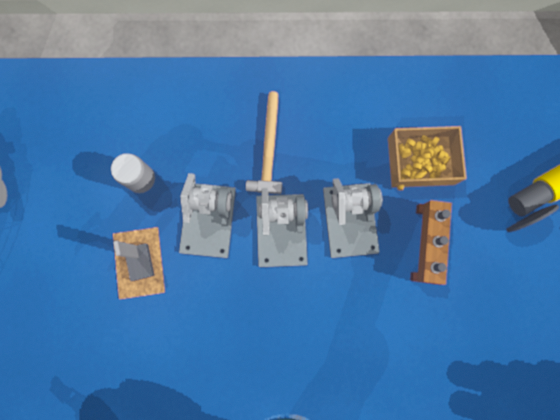

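```bash
cat > h.py <<'E'
from workcell import *
import cv2, numpy as np, json
from scipy.spatial.transform import Rotation as Rn
def ray(m,uv,z):
    K,R,t=m["camera_matrix"],m["R"],m["t"]
    uv=np.atleast_2d(np.asarray(uv,float)); d=np.c_[uv,np.ones(len(uv))]@np.linalg.inv(K).T@R
    c=-R.T@t; return c+d*((z-c[2])/d[:,2])[:,None]
def proj(m,X):
    p=(np.atleast_2d(X)@m["R"].T+m["t"])@m["camera_matrix"].T; return p[:,:2]/p[:,2:]
def crop(img,u0,v0,w,h,k,name,nearest=False):
    cv2.imwrite(name,cv2.resize(img[v0:v0+h,u0:u0+w],None,fx=k,fy=k,interpolation=cv2.INTER_CUBIC))
def snap(name):
    m=camera_model(name); return read_camera(name),m
def delta(P,axis_x=None):
    """tool-frame shift in cm to bring the TCP to P; tool heading"""
    s=read_state(); R=Rn.from_rotvec(s["tcp_rot"]).as_matrix()
    return np.round(R.T@(np.array(P)-s["tool_pos"])*100,2)
E
python3 - <<'E'
from h import *
im=cv2.imread("pics/top0.png")
crop(im,175,165,214,110,3.7,"pics/c1.png")
a=cv2.resize(im[220:305,105:175],None,fx=4.5,fy=4.5,interpolation=cv2.INTER_CUBIC)
b=cv2.resize(im[195:290,405:460],None,fx=4.026,fy=4.026,interpolation=cv2.INTER_CUBIC)
b=b[:a.shape[0]] if b.shape[0]>a.shape[0] else cv2.copyMakeBorder(b,0,a.shape[0]-b.shape[0],0,0,0)
cv2.imwrite("pics/c2.png",np.hstack([a,b]))
m=camera_model("top")
print(ray(m,[[441,214],[439,239],[437,266]],.116))
w,mw=snap("wrist"); cv2.imwrite("pics/w0.png",w); print(mw, read_state()["tool_pos"])
print(Rn.from_rotvec(read_state()["tcp_rot"]).as_matrix())
E
```

```text
[[ 0.56742553 -0.35116094  0.116     ]
 [ 0.51146868 -0.34297386  0.116     ]
 [ 0.45209787 -0.33464079  0.116     ]]
{'camera_matrix': array([[323.9247013,   0.       , 276.8168991],
       [  0.       , 323.9247013, 209.2946197],
       [  0.       ,   0.       ,   1.       ]]), 'R': array([[ 0.43434821,  0.90074436, -0.00110699],
       [ 0.85358688, -0.41121531,  0.31983029],
       [ 0.28763012, -0.13986263, -0.9474742 ]]), 't': array([-0.67335301, -0.04154698,  0.37991969])} [0.29320363 0.607342   0.23021347]
[[-9.00550214e-01  4.34751192e-01 -8.44518972e-04]
 [ 4.34752009e-01  9.00548741e-01 -1.62936427e-03]
 [ 5.21624365e-05 -1.83448067e-03 -9.99998316e-01]]
```

View pics/c1.png

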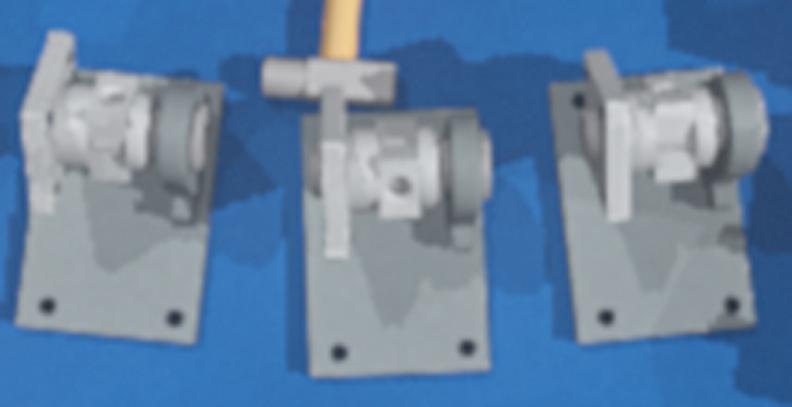

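View pics/c2.png

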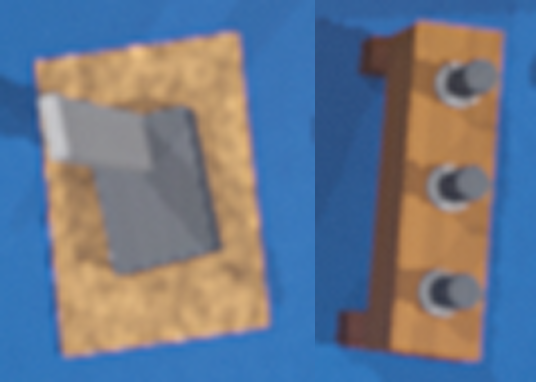

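Three brackets stand in a row (all there), hubs tilted; hub 2's hole shows facing the robot at crop (403,185). The square's blade is at its far end on the mat, and three pins stand in the stand.

```bash
cat > fit.py <<'E'
from h import *
def fit(src,dst):
    src=np.array(src,float);dst=np.array(dst)[:,:2]
    a=src-src.mean(0);b=dst-dst.mean(0)
    th=np.arctan2((a[:,0]*b[:,1]-a[:,1]*b[:,0]).sum(),(a*b).sum())
    c,s=np.cos(th),np.sin(th);R=np.array([[c,-s],[s,c]])
    t=dst.mean(0)-R@src.mean(0); r=dst-(src@R.T+t)
    return t,th,np.abs(r).max()
E
python3 - <<'E'
from fit import *
m=camera_model("top")
NL,NR,FR,FL=(-.125,.062),(-.125,-.056),(.05,-.056),(.05,.062)
D={1:([NL,NR,FR],[(15,323),(196,344),(224,87)]),2:([NL,NR,FL],[(310,377),(491,370),(303,113)]),3:([NL,NR,FL],[(578,344),(756,325),(550,85)])}
for k,(s,p) in D.items():
    print(k,fit(s,ray(m,np.array(p)/3.7+[175,165],.012)))
print("sq",fit([(-.08,.027),(-.08,-.027),(0,-.027)],ray(m,np.array([(118,272),(220,248),(193,108)])/4.5+[105,220],.026)))
print("mat",fit([(.08,.055),(.08,-.055),(-.08,-.055),(-.08,.055)],ray(m,np.array([(36,62),(240,33),(270,324),(65,356)])/4.5+[105,220],.004)))
s=read_state();R=Rn.from_rotvec(s["tcp_rot"]).as_matrix()
mw=camera_model("wrist");print(R.T@(-mw["R"].T@mw["t"]-s["tool_pos"]),mw["R"]@R)
E
```

```text
1 (array([0.61047301, 0.17775959]), np.float64(-0.1172447921619741), np.float64(0.001862304819834737))
2 (array([0.58449679, 0.00143719]), np.float64(0.023590477507582037), np.float64(0.000398100115346689))
3 (array([ 0.60711231, -0.16698342]), np.float64(0.0854307257576337), np.float64(0.0008829973078698927))
sq (array([0.51199463, 0.35249091]), np.float64(0.20610948538607649), np.float64(0.0024811676337892496))
mat (array([0.47151554, 0.35266986]), np.float64(0.1360983029143677), np.float64(0.0009010363051027426))
[ 0.08245379 -0.00089069 -0.14244654] [[ 4.47693598e-04  9.99999399e-01 -1.00093849e-03]
 [-9.47454649e-01  1.03979126e-04 -3.19890102e-01]
 [-3.19889805e-01  1.09155658e-03  9.47454126e-01]]
```

```bash
cat >> h.py <<'E'
def plan(*tg):
    """tool kept pointing down; yaw = heading of -tool x. Print az, then shift cm after the turn, per target in turn."""
    s=read_state(); R=Rn.from_rotvec(s["tcp_rot"]).as_matrix(); p=s["tool_pos"]; y0=np.arctan2(-R[1,0],-R[0,0])
    print("now",np.round(p,4),"yaw %.3f"%y0,"tilt",np.round(R[2,:2],4),"F",np.round(s["wrist_force"],1),"w %.3f t %.1f"%(s["width"],s["time"]))
    for P,yaw in tg:
        az=-(yaw-y0); c,n=np.cos(yaw),np.sin(yaw); d=(np.array(P)-p)*100
        print("az %.3f  shift %.2f %.2f %.2f"%(az,-(c*d[0]+n*d[1]),-n*d[0]+c*d[1],-d[2])); p=np.array(P); y0=yaw
E
python3 -c "
from h import *
plan(((.62,0,.25),.02))"
```

```text
now [0.2932 0.6073 0.2302] yaw -0.450 tilt [ 0.0001 -0.0018] F [ 0.2 -0.9  0.4] w 0.993 t 0.1
az -0.470  shift -31.46 -61.38 -1.98
```

```bash
python3 -m crank '[[[0,0,-0.5,0,0,-0.1175],[0,0,-0.5,0,0,-0.1175],[0,0,-0.5,0,0,-0.1175],[0,0,-0.5,0,0,-0.1175],[-1,-2,0,0,0,0],[-1.5,-3,0,0,0,0],[-1.5,-3,0,0,0,0],[-1.5,-3,0,0,0,0]]]' 0
python3 -m crank '[[[-1.5,-3,0,0,0,0],[-1.5,-3,0,0,0,0],[-1.5,-3,0,0,0,0],[-1.5,-3,0,0,0,0],[-1.5,-3,0,0,0,0],[-1.5,-3,0,0,0,0],[-1.5,-3,0,0,0,0],[-1.5,-3,0,0,0,0]]]'
python3 -m crank '[[[-1.5,-3,0,0,0,0],[-1.5,-3,0,0,0,0],[-1.5,-3,0,0,0,0],[-1.5,-3,0,0,0,0],[-1.5,-3,0,0,0,0],[-1.5,-3,0,0,0,0],[-1.5,-3,0,0,0,0],[-1.5,-3,0,0,0,0]]]'
python3 -c "
from h import *
plan(((.62,0,.25),.02))
w,m=snap('wrist');cv2.imwrite('pics/w1.png',w);import pickle;pickle.dump(m,open('w1.pkl','wb'))"
```

```text
time: 0.82
tool_pos: [0.3507, 0.4978, 0.2507]
tcp_rot: [0.034, -3.141, 0.001]
wrist_force: [0.5, -1.1, 0.1]
width: 0.0
grip_force: 0.0
time: 1.48
tool_pos: [0.4758, 0.2598, 0.2511]
tcp_rot: [0.032, -3.141, 0.0]
wrist_force: [-0.2, 0.1, -0.2]
width: 0.002
grip_force: 0.0
time: 2.15
tool_pos: [0.6006, 0.0223, 0.251]
tcp_rot: [0.031, -3.141, -0.0]
wrist_force: [-0.2, 0.8, 0.0]
width: -0.002
grip_force: 0.0
now [0.6006 0.0223 0.251 ] yaw 0.020 tilt [0.0005 0.0001] F [-0.2  0.8  0. ] w -0.002 t 2.1
az -0.000  shift -1.89 -2.27 0.10
```

View pics/w1.png

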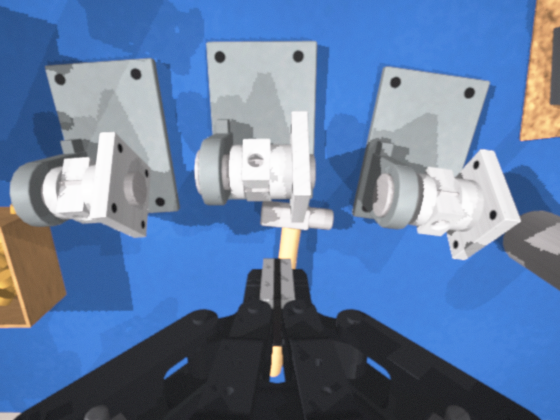

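```bash
python3 -c "
from h import *
w=cv2.imread('pics/w1.png')
f=lambda u,v:cv2.resize(w[v:v+135,u:u+133],None,fx=3,fy=3,interpolation=cv2.INTER_CUBIC)
cv2.imwrite('pics/c3.png',np.hstack([f(40,115),f(395,135)]))"
```

```text
(no output)
```

View pics/c3.png

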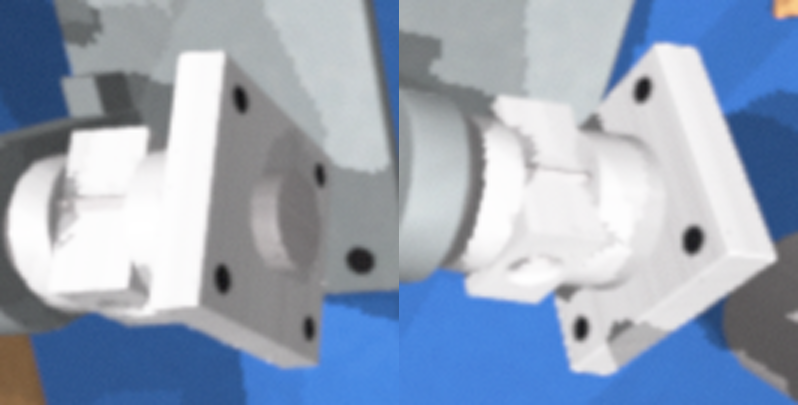

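Both flanges show: hub 3's outer face corners at crop (228,52),(200,305),(318,365); hub 1's inner face corners at (660,45),(738,258),(572,368), its hole mouth visible at (530,270) on the far side.

```bash
python3 - <<'E'
from h import *
import pickle
m=pickle.load(open('w1.pkl','rb')); c=-m["R"].T@m["t"]
B={1:(.6105,.1778,-.117),2:(.5845,.0014,.0236),3:(.6071,-.1670,.0854)}
def side(k,uv,yb):
    x,y,th=B[k]; M=np.array([[np.cos(th),np.sin(th),0],[-np.sin(th),np.cos(th),0],[0,0,1]])
    cb=M@(c-[x,y,0.085]); uv=np.array(uv,float)
    d=np.c_[uv,np.ones(len(uv))]@np.linalg.inv(m["camera_matrix"]).T@m["R"]@M.T
    P=cb+d*((yb-cb[1])/d[:,1])[:,None]
    print(k,np.round(P*1000,1)[:,[0,2]].tolist(),"from z to x deg",np.round(np.degrees(np.arctan2(P[:,0],P[:,2])),1))
o3=lambda L:[(u/3+40,v/3+115) for u,v in L]; o1=lambda L:[((u-399)/3+395,v/3+135) for u,v in L]
side(3,o3([(228,52),(200,305),(318,365)]),.046)
side(1,o1([(660,45),(738,258),(572,368)]),.032)
side(2,[(256,159)],0)
side(1,o1([(530,270)]),0)
side(3,o3([(285,220)]),.054)
E
```

```text
3 [[-54.6, 6.1], [10.1, 53.5], [55.8, -9.5]] from z to x deg [-83.6  10.7  99.7]
1 [[-55.7, -1.1], [-6.9, 61.6], [53.3, 10.1]] from z to x deg [-91.2  -6.4  79.3]
2 [[-12.0, -4.7]] from z to x deg [-111.4]
1 [[16.6, 22.4]] from z to x deg [36.6]
3 [[-2.1, 9.3]] from z to x deg [-12.4]
```

```bash
python3 - <<'E'
from h import *
import pickle
from scipy.optimize import brentq
m=pickle.load(open('w1.pkl','rb')); th=.0236
# hub2: hole-mouth centre as function of angle -> row; flange top edges
def uv(a,r,y): 
    p=np.array([r*np.sin(a),y,.085+r*np.cos(a)]); return proj(m,[.5845+np.cos(th)*p[0]-np.sin(th)*p[1],.0014+np.sin(th)*p[0]+np.cos(th)*p[1],p[2]])[0]
for d in (-70,-60,-50,-40,-30,-20,0): print(d,uv(np.radians(d),.0265,0).round(), "flange corners", [uv(np.radians(d+k),.0566,.039).round().tolist() for k in (-45,45)])
plan(((.6105,.1778,.25),-.117))
E
```

```text
-70 [255. 148.] flange corners [[296.0, 116.0], [301.0, 156.0]]
-60 [255. 150.] flange corners [[296.0, 113.0], [301.0, 168.0]]
-50 [254. 154.] flange corners [[297.0, 111.0], [301.0, 181.0]]
-40 [254. 158.] flange corners [[298.0, 111.0], [300.0, 193.0]]
-30 [254. 163.] flange corners [[298.0, 114.0], [300.0, 204.0]]
-20 [254. 168.] flange corners [[299.0, 118.0], [299.0, 213.0]]
0 [254. 179.] flange corners [[300.0, 134.0], [298.0, 226.0]]
now [0.6033 0.0169 0.2509] yaw 0.017 tilt [-0.002  -0.0048] F [ 4.3 -3.5  0.7] w -0.001 t 2.2
az 0.134  shift 1.16 16.07 0.09
```

```bash
cat >> h.py <<'E'
B={1:(.6105,.1778,-.117),2:(.5845,.0014,.0236),3:(.6071,-.1670,.0854)}
def bw(k,x,y,z):
    a,b,t=B[k]; return (a+(np.cos(t)*x-np.sin(t)*y)/1e3, b+(np.sin(t)*x+np.cos(t)*y)/1e3, z/1e3),t
E
python3 -c "
from h import *
plan(bw(1,32,39,170),bw(1,32,39,132),bw(2,-32,39,170),bw(3,36,39,170))"
```

```text
now [0.6033 0.0169 0.2509] yaw 0.017 tilt [-0.002  -0.0048] F [ 4.3 -3.5  0.7] w -0.001 t 2.2
az 0.134  shift -2.04 19.97 8.09
az -0.000  shift -0.00 0.00 3.80
az -0.141  shift 9.93 -17.09 -3.80
az -0.062  shift -7.37 -17.16 -0.00
```

```bash
python3 -m crank '[[[0,2.4,1,0,0,0.067],[-0.4,2.8,1,0,0,0.067],[-0.4,2.8,1,0,0,0],[-0.4,2.8,1,0,0,0],[-0.4,2.8,1,0,0,0],[-0.4,2.8,1,0,0,0],[-0.4,2.8,1,0,0,0],[0,0,0,0,0,0]]]' >/dev/null
python3 -m crank '[[[0,0,0,0,0,0],[0,0,0,0,0,0]]]' >/dev/null
python3 -c "
from h import *
plan(bw(1,32,39,170),bw(1,32,39,132))"
```

```text
now [0.6405 0.2124 0.1808] yaw -0.113 tilt [ 0.0009 -0.001 ] F [-0.8 -0.6  0.6] w -0.001 t 3.0
az 0.004  shift -0.63 0.12 1.08
az -0.000  shift -0.00 0.00 3.80
```

```bash
python3 -m crank '[[[-0.6,0.1,1.2,0,0,0.004],[0,0,1.9,0,0,0],[0,0,1.8,0,0,0],[0.8,0,0,0,0,0],[0.8,0,0,0,0,0],[0.8,0,0,0,0,0],[0.8,0,0,0,0,0],[0.8,0,0,0,0,0]]]' | grep -E "force|pos"
python3 -m crank '[[[0.5,0,0,0,0,0],[0.5,0,0,0,0,0],[0,0,-1.5,0,0,0],[0,0,-0.5,0,0,0],[-1.8,0,0,0,0,0],[0,0,1,0,0,0],[0,0,0.8,0,0,0],[0,0,0.5,0,0,0]]]' | grep -E "force|pos"
python3 -m crank '[[[0,0,0.1,0,0,0],[0,0,0.1,0,0,0],[0,0,0,0,0,0]]]' | grep -E "force|pos"
python3 -c "
from h import *
plan(bw(1,0,39,125))"
```

```text
tool_pos: [0.6074, 0.2178, 0.1342]
wrist_force: [0.2, -0.3, 1.1]
grip_force: 0.3
tool_pos: [0.6137, 0.2165, 0.1276]
wrist_force: [-8.9, -0.4, 38.4]
grip_force: 19.1
tool_pos: [0.6147, 0.2164, 0.1284]
wrist_force: [-3.1, -1.8, 11.0]
grip_force: 4.5
now [0.6147 0.2164 0.1284] yaw -0.118 tilt [ 0.0004 -0.0006] F [-3.1 -1.8 11. ] w -0.002 t 4.6
az -0.001  shift -0.04 0.01 0.34
```

```bash
python3 -m crank '[[[0,0,0.1,0,0,0],[0,0,0.1,0,0,0],[0,0,0,0,0,0]]]' | grep -E "force|pos"
python3 -c "
from h import *
w,m=snap('wrist');cv2.imwrite('pics/w2.png',w)
plan(bw(1,0,39,125))"
```

```text
tool_pos: [0.6157, 0.2164, 0.1284]
wrist_force: [-3.6, -2.7, 16.1]
grip_force: 7.5
now [0.6157 0.2164 0.1284] yaw -0.117 tilt [-0.0022 -0.0001] F [-3.  -3.9 17. ] w -0.001 t 4.9
az -0.000  shift 0.07 0.01 0.34
```

View pics/w2.png

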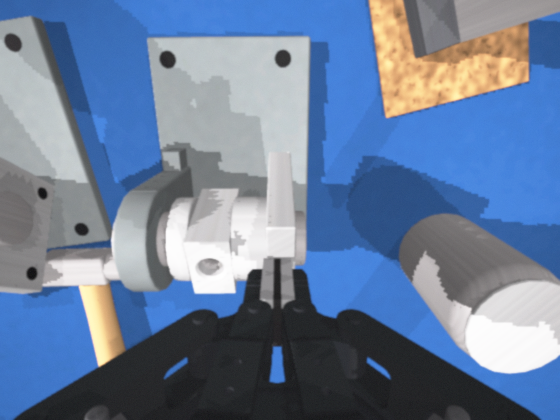

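```bash
python3 - <<'E'
from fit import *
m=camera_model("wrist")
t,th,r=fit([(-.125,.062),(-.125,-.056)],ray(m,[(310,36),(148,37)],.012)); print(t,th,r)
B1=(t[0],t[1],th)
c=-m["R"].T@m["t"]
def side(B,uv,yb):
    x,y,th=B; M=np.array([[np.cos(th),np.sin(th),0],[-np.sin(th),np.cos(th),0],[0,0,1]])
    cb=M@(c-[x,y,0.085]); d=np.append(uv,1)@np.linalg.inv(m["camera_matrix"]).T@m["R"]@M.T
    return cb,d@np.eye(3)
# ray-circle: flange near-top corner radius 56.57 at row 228; hole mouth radius 26.5 (flat) 
for name,uv,r in (("corner top",(280,228),.05657),("corner bottom",(280,152),.05657),("hole",(209,265),.0265)):
    cb,d=side(B1,uv,0); a=d[0]**2+d[2]**2;b=cb[0]*d[0]+cb[2]*d[2];q=cb[0]**2+cb[2]**2-r*r
    s=(-b-np.sqrt(max(0,b*b-a*q)))/a; P=cb+s*d; print(name,P*1e3,np.degrees(np.arctan2(P[0],P[2])))
E
```

```text
[0.6111288  0.17964959] -0.11138588788740379 0.0011679929591871252
corner top [-27.28281377  37.94994805  49.55615979] -28.83468932200235
corner bottom [-55.55813991  38.40924242  10.65166607] -79.14688873335867
hole [ 3.98642392 -1.09773166 26.19844317] 8.651909739635746
```

```bash
python3 -m crank '[[[0,0,-1.6,0,0,0],[1.2,0,0,0,0,0],[1.3,0,0,0,0,0],[0,0,0.8,0,0,0],[0,0,0.6,0,0,0],[0,0,0.2,0,0,0],[0,0,0,0,0,0],[0,0,0,0,0,0]]]' | grep -E "force|pos"
python3 -c "
from h import *
plan(bw(1,-25,39,125))"
```

```text
tool_pos: [0.583, 0.2209, 0.1302]
wrist_force: [-31.4, -1.7, 44.7]
grip_force: 22.2
now [0.583  0.2209 0.1302] yaw -0.118 tilt [ 0.0141 -0.0011] F [-31.4  -1.7  44.7] w -0.003 t 5.6
az -0.001  shift -0.73 -0.06 0.52
```

```bash
python3 -m crank '[[[0,0,-2,0,0,0],[-2,0,0,0,0,0],[-2,0,0,0,0,0],[0,0,1.6,0,0,0],[0,0,0,0,0,0],[0,0,0,0,0,0]]]' | grep -E "force|pos"
python3 -c "
from h import *
plan(bw(1,15,39,127),bw(1,-26,39,127))"
```

```text
tool_pos: [0.6275, 0.2143, 0.1259]
wrist_force: [-0.6, -0.1, -0.0]
grip_force: 0.0
now [0.6275 0.2143 0.1259] yaw -0.118 tilt [ 0.0058 -0.0023] F [-0.6 -0.1 -0. ] w 0.001 t 6.1
az -0.001  shift -0.24 0.08 -0.11
az -0.000  shift 4.10 0.00 -0.00
```

```bash
python3 -m crank '[[[0,0,-0.1,0,0,0],[0.6,0,0,0,0,0],[0.6,0,0,0,0,0],[0.6,0,0,0,0,0],[0.6,0,0,0,0,0],[0.6,0,0,0,0,0],[0.6,0,0,0,0,0],[0,0,0,0,0,0]]]' | grep -E "force|pos"
python3 -m crank '[[[0,0,-1.5,0,0,0],[-1.2,0,-0.5,0,0,0],[0,0,0,0,0,0],[0,0,0,0,0,0]]]' | grep -E "force|pos"
cat >> h.py <<'E'
def ang(k,pts,m):
    """pts: (uv,radius) -> angle (deg) from vertical towards +x on bracket k"""
    x,y,th=B[k]; M=np.array([[np.cos(th),np.sin(th),0],[-np.sin(th),np.cos(th),0],[0,0,1]]); c=-m["R"].T@m["t"]
    cb=M@(c-[x,y,0.085])
    for uv,r in pts:
        d=M@m["R"].T@np.linalg.inv(m["camera_matrix"])@np.append(uv,1)
        a=d[0]**2+d[2]**2;b=cb[0]*d[0]+cb[2]*d[2];q=cb[0]**2+cb[2]**2-r*r
        s=(-b-np.sqrt(max(0,b*b-a*q)))/a; P=(cb+s*d)*1e3; print(uv,P.round(1),"ang %.1f"%np.degrees(np.arctan2(P[0],P[2])))
E
python3 -c "
from h import *
w,m=snap('wrist');cv2.imwrite('pics/w3.png',w);import pickle;pickle.dump(m,open('w3.pkl','wb'))
crop(w,140,120,260,195,3,'pics/c4.png')
plan(bw(2,-32,39,170))"
```

```text
tool_pos: [0.593, 0.2193, 0.1305]
wrist_force: [-0.0, 0.4, 0.3]
grip_force: 0.0
tool_pos: [0.6069, 0.2177, 0.1508]
wrist_force: [-1.2, -0.2, 0.4]
grip_force: 0.0
now [0.606  0.2176 0.15  ] yaw -0.118 tilt [ 0.0005 -0.0001] F [ 0.5 -0.2  0.1] w -0.000 t 7.1
az -0.142  shift 5.86 -17.66 -2.00
```

View pics/c4.png

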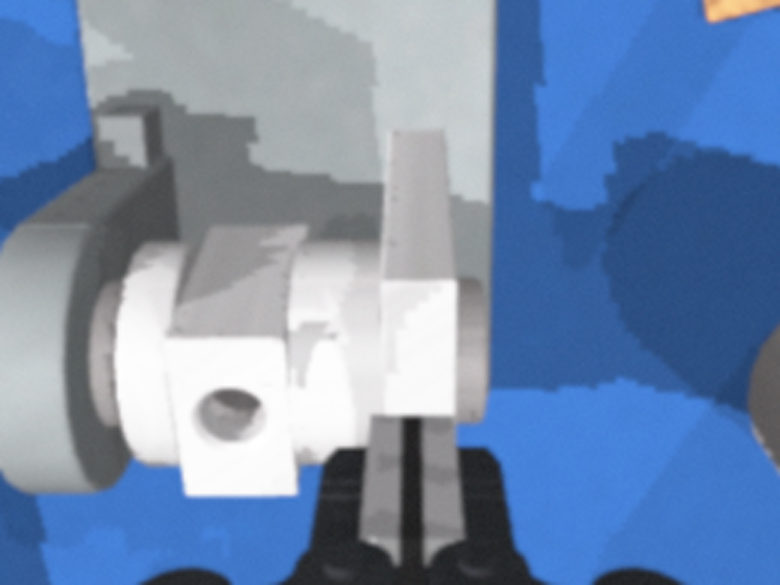

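```bash
python3 -c "
from h import *;import pickle
m=pickle.load(open('w3.pkl','rb'))
ang(1,[((280,213.3),.05657),((278.5,163.5),.05657),((216.3,257.7),.0265)],m)"
```

```text
(280, 213.3) [-33.7  40.3  45.4] ang -36.6
(278.5, 163.5) [-54.6  39.7  14.7] ang -75.0
(216.3, 257.7) [ 2.3  0.9 26.4] ang 5.1
```

```bash
python3 -m crank '[[[-2.2,0,0,0,0,0],[0,0,1.2,0,0,0],[0,0,1.2,0,0,0],[0,0,0,0,0,0],[0,0,0,0,0,0]]]' | grep -E "force|pos"
python3 -m crank '[[[0.6,0,0,0,0,0],[0.6,0,0,0,0,0],[0.6,0,0,0,0,0],[0.6,0,0,0,0,0],[0.6,0,0,0,0,0],[0.6,0,0,0,0,0],[0.6,0,0,0,0,0],[0,0,0,0,0,0]]]' | grep -E "force|pos"
python3 -m crank '[[[0,0,-1.5,0,0,0],[0,0,-0.9,0,0,0],[-1.2,0,0,0,0,0],[0,0,0,0,0,0],[0,0,0,0,0,0]]]' | grep -E "force|pos"
python3 -c "
from h import *
w,m=snap('wrist');cv2.imwrite('pics/w4.png',w);import pickle;pickle.dump(m,open('w4.pkl','wb'))
# automatic: bright->less bright transition along flange edge column, and dark hole
g=cv2.cvtColor(w,cv2.COLOR_BGR2GRAY); print(g[195:240:1,281].tolist())
sub=w[230:290,190:245]; mk=(cv2.cvtColor(sub,cv2.COLOR_BGR2GRAY)<150).astype('uint8')
n,l,st,ce=cv2.connectedComponentsWithStats(mk); print([(st[i].tolist(),(ce[i]+[190,230]).round(1).tolist()) for i in range(1,n) if st[i][4]>30])
plan(bw(2,-32,39,170))"
```

```text
tool_pos: [0.627, 0.215, 0.1247]
wrist_force: [0.9, 0.0, 1.2]
grip_force: 0.9
tool_pos: [0.5849, 0.2202, 0.1261]
wrist_force: [0.7, 0.0, 0.7]
grip_force: 0.0
tool_pos: [0.5993, 0.2184, 0.1504]
wrist_force: [-1.2, -0.4, -0.9]
grip_force: 0.0
[144, 142, 144, 142, 143, 143, 142, 142, 144, 141, 142, 141, 141, 141, 142, 145, 161, 205, 237, 246, 248, 247, 247, 247, 247, 248, 248, 248, 248, 248, 246, 246, 246, 246, 247, 248, 246, 246, 245, 245, 246, 246, 247, 247, 247]
[([10, 0, 26, 5, 89], [213.6, 231.9]), ([18, 25, 21, 18, 287], [217.3, 263.1]), ([49, 53, 6, 7, 39], [241.5, 286.2]), ([0, 54, 10, 6, 51], [194.4, 286.9])]
now [0.5986 0.2184 0.1498] yaw -0.118 tilt [ 0.0005 -0.0002] F [-0.8  0.8 -0.1] w -0.002 t 8.7
az -0.142  shift 5.12 -17.76 -2.02
```

```bash
python3 -c "
from h import *;import pickle
m=pickle.load(open('w4.pkl','rb'))
ang(1,[((280,212),.05657),((217.3,262.5),.0265)],m)
plan(bw(2,-40,39,150))"
```

```text
(280, 212) [-40.2  40.3  39.8] ang -45.3
(217.3, 262.5) [-2.1  1.2 26.4] ang -4.6
now [0.5986 0.2184 0.1498] yaw -0.118 tilt [ 0.0005 -0.0002] F [-0.8  0.8 -0.1] w -0.002 t 8.7
az -0.142  shift 5.92 -17.76 -0.02
```

```bash
python3 -m crank '[[[0,0,-1.5,0,0,-0.071],[1,-2.5,0,0,0,-0.071],[1,-3,0,0,0,0],[1,-3,0,0,0,0],[1,-3,0,0,0,0],[1,-3,0,0,0,0],[0.9,-3.2,0,0,0,0],[0,0,0,0,0,0]]]' >/dev/null; python3 -m crank '[[[0,0,0,0,0,0],[0,0,0,0,0,0]]]' >/dev/null
python3 -c "
from h import *
plan(bw(2,-40,39,131))"
```

```text
now [0.5418 0.0411 0.1649] yaw 0.023 tilt [0.0005 0.0006] F [ 0.  -0.  -0.3] w -0.001 t 9.5
az -0.000  shift -0.18 -0.17 3.39
```

```bash
python3 -m crank '[[[0,-0.2,1.7,0,0,0],[0,0,1.7,0,0,0],[-1,0,0,0,0,0],[-1,0,0,0,0,0],[-1,0,0,0,0,0],[-1,0,0,0,0,0],[-1,0,0,0,0,0],[-1,0,0,0,0,0]]]' | grep -E "force|pos"
python3 -m crank '[[[0,0,-1.5,0,0,0],[1.6,0,0,0,0,0],[1.7,0,0,0,0,0],[0,0,1,0,0,0],[0,0,0.95,0,0,0],[0,0,0,0,0,0],[0,0,0,0,0,0]]]' | grep -E "force|pos"
python3 -c "
from h import *
plan(bw(2,-15,39,126))"
```

```text
tool_pos: [0.604, 0.0407, 0.1322]
wrist_force: [-1.6, 0.6, -0.1]
grip_force: 0.2
tool_pos: [0.569, 0.0395, 0.1256]
wrist_force: [0.5, -0.3, -0.2]
grip_force: 0.0
now [0.569  0.0395 0.1256] yaw 0.024 tilt [ 0.0015 -0.    ] F [ 0.5 -0.3 -0.2] w -0.002 t 10.8
az 0.000  shift 0.04 0.05 -0.04
```

```bash
python3 -m crank '[[[-0.6,0,-0.05,0,0,0],[-0.6,0,0,0,0,0],[-0.6,0,0,0,0,0],[-0.6,0,0,0,0,0],[-0.6,0,0,0,0,0],[-0.6,0,0,0,0,0],[-0.7,0,0,0,0,0],[0,0,0,0,0,0]]]' | grep -E "force|pos"
python3 -m crank '[[[0,0,-1.5,0,0,0],[0,0,-0.9,0,0,0],[1.2,0,0,0,0,0],[1.2,0,0,0,0,0],[1.2,0,0,0,0,0],[0,0,0,0,0,0],[0,0,0,0,0,0]]]' | grep -E "force|pos"
python3 -c "
from h import *
w,m=snap('wrist');cv2.imwrite('pics/w5.png',w);import pickle;pickle.dump(m,open('w5.pkl','wb'))
g=cv2.cvtColor(w,cv2.COLOR_BGR2GRAY)
u,v=proj(m,bw(2,-40,39,125)[0])[0].round().astype(int);print(u,v,g[v-15:v+16,u].tolist())
u,v=proj(m,bw(2,0,0,111.5)[0])[0].round().astype(int);print(u,v)
sub=g[v-35:v+35,u-30:u+30]; n,l,st,ce=cv2.connectedComponentsWithStats((sub<150).astype('uint8')); print([(st[i].tolist(),(ce[i]+[u-30,v-35]).round(1).tolist()) for i in range(1,n) if st[i][4]>30])
plan(bw(3,36,39,165),bw(3,36,39,131))"
```

```text
tool_pos: [0.6136, 0.0407, 0.1275]
wrist_force: [0.6, 0.3, 0.2]
grip_force: 0.0
tool_pos: [0.576, 0.0398, 0.1518]
wrist_force: [-0.6, -0.7, 0.4]
grip_force: 0.0
279 197 [181, 182, 183, 182, 180, 182, 180, 184, 211, 239, 248, 250, 251, 251, 251, 251, 251, 251, 251, 252, 252, 252, 253, 254, 254, 254, 254, 254, 255, 255, 255]
216 253
[([25, 21, 18, 14, 147], [220.1, 244.3]), ([0, 52, 57, 18, 525], [207.7, 281.9])]
now [0.5766 0.0398 0.1519] yaw 0.024 tilt [-0.0016 -0.    ] F [0.3 0.6 0.3] w -0.001 t 12.1
az -0.061  shift -4.88 -16.97 -1.31
az -0.000  shift -0.00 0.00 3.40
```

```bash
python3 -c "
from h import *;import pickle
m=pickle.load(open('w5.pkl','rb'))
ang(2,[((279,190.5),.05657),((220,246),.0265)],m)"
python3 -m crank '[[[0,0,-1.3,0,0,-0.061],[-1,-2.5,0,0,0,0],[-1,-3,0,0,0,0],[-1,-3,0,0,0,0],[-1,-3,0,0,0,0],[-0.9,-3,0,0,0,0],[0,-2.5,0,0,0,0],[0,0,0,0,0,0]]]' >/dev/null; python3 -m crank '[[[0,0,0,0,0,0],[0,0,0,0,0,0]]]' >/dev/null
python3 -c "
from h import *
plan(bw(3,36,39,131))"
```

```text
(279, 190.5) [-43.   39.2  36.8] ang -49.5
(220, 246) [-4.4  2.8 26.1] ang -9.5
now [ 0.6394 -0.1252  0.164 ] yaw 0.085 tilt [0.0002 0.0006] F [0.4 0.3 1. ] w -0.003 t 12.9
az -0.001  shift -0.02 0.01 3.30
```

```bash
python3 -m crank '[[[0,0,1.7,0,0,0],[0,0,1.6,0,0,0],[0.9,0,0,0,0,0],[0.9,0,0,0,0,0],[0.9,0,0,0,0,0],[0.9,0,0,0,0,0],[0.9,0,0,0,0,0],[0.9,0,0,0,0,0]]]' | grep -E "force|pos"
python3 -m crank '[[[0,0,-1.5,0,0,0],[-1.6,0,0,0,0,0],[-1.7,0,0,0,0,0],[0,0,1,0,0,0],[0,0,1,0,0,0],[0,0,0,0,0,0],[0,0,0,0,0,0]]]' | grep -E "force|pos"
python3 -c "
from h import *
plan(bw(3,15,39,126))"
```

```text
tool_pos: [0.5846, -0.1301, 0.1323]
wrist_force: [-0.3, 0.3, 0.4]
grip_force: 0.2
tool_pos: [0.6165, -0.1272, 0.1249]
wrist_force: [0.5, 0.6, -0.0]
grip_force: 0.2
now [ 0.6165 -0.1272  0.1249] yaw 0.085 tilt [0.0027 0.0007] F [ 0.5  0.6 -0. ] w 0.001 t 14.2
az -0.000  shift -0.23 0.01 -0.11
```

Second sweep for hub 3, then on to the stand with fingers open.

```bash
python3 -m crank '[[[0.6,0,-0.05,0,0,0],[0.6,0,0,0,0,0],[0.6,0,0,0,0,0],[0.6,0,0,0,0,0],[0.6,0,0,0,0,0],[0.6,0,0,0,0,0],[0.4,0,0,0,0,0],[0,0,0,0,0,0]]]' | grep -E "force|pos"
python3 -m crank '[[[0,0,-1.5,0,0,0],[0,0,-1,0,0,0],[0,0,0,0,0,0],[0,0,0,0,0,0]]]' | grep -E "force|pos"
python3 -c "
from h import *
w,m=snap('wrist');cv2.imwrite('pics/w6.png',w);import pickle;pickle.dump(m,open('w6.pkl','wb'))
g=cv2.cvtColor(w,cv2.COLOR_BGR2GRAY)
u,v=proj(m,bw(3,-40,39,125)[0])[0].round().astype(int);print(u,v,g[v-15:v+16,u].tolist())
u,v=proj(m,bw(3,0,0,111.5)[0])[0].round().astype(int);print(u,v)
sub=g[v-35:v+35,u-30:u+30]; n,l,st,ce=cv2.connectedComponentsWithStats((sub<150).astype('uint8')); print([(st[i].tolist(),(ce[i]+[u-30,v-35]).round(1).tolist()) for i in range(1,n) if st[i][4]>30])
plan(((.452,-.335,.20),.085))"
```

```text
tool_pos: [0.5771, -0.1307, 0.1267]
wrist_force: [-0.3, 0.1, 0.8]
grip_force: 0.1
tool_pos: [0.5795, -0.1308, 0.1529]
wrist_force: [-0.5, 0.6, -0.3]
grip_force: 0.0
279 226 [185, 185, 186, 184, 185, 185, 183, 182, 183, 184, 183, 182, 184, 181, 183, 182, 183, 194, 225, 248, 252, 253, 253, 253, 253, 253, 253, 253, 253, 253, 253]
218 276
[([22, 26, 19, 16, 225], [218.2, 274.1]), ([0, 38, 60, 32, 685], [217.1, 303.2])]
now [ 0.5788 -0.1307  0.152 ] yaw 0.085 tilt [-0.0008 -0.0003] F [-0.6 -0.2 -0.8] w 0.002 t 15.2
az 0.000  shift 14.37 -19.28 -4.80
```

```bash
python3 -m crank '[[[1,-2,-1.8,0,0,0.057],[1.2,-2.8,-1.5,0,0,0.057],[1.2,-2.8,-1.5,0,0,0.057],[1.2,-2.8,-1,0,0,0.057],[1.2,-2.8,0,0,0,0],[1.2,-2.8,0,0,0,0],[1.2,-2.8,0,0,0,0],[0,0,0,0,0,0]]]' 6 40 >/dev/null; python3 -m crank '[[[0,0,0,0,0,0],[0,0,0,0,0,0],[0,0,0,0,0,0]]]' >/dev/null
python3 -c "
from h import *
w,m=snap('wrist');cv2.imwrite('pics/w7.png',w);import pickle;pickle.dump(m,open('w7.pkl','wb'))
plan(((.452,-.335,.20),-.143))
for p in ((.452,-.3345),(.5115,-.343),(.571,-.3515)): print(proj(m,[*p,.116]),proj(m,[*p,.082]))"
```

```text
now [ 0.4847 -0.3112  0.2094] yaw -0.141 tilt [0.0005 0.0006] F [0.2 0.9 0.7] w 0.703 t 16.2
az 0.002  shift 2.89 -2.82 0.94
[[240.38340515 176.37907245]] [[244.62048057 167.35999763]]
[[243.04906712 249.85229614]] [[246.71311794 233.31778982]]
[[245.34753223 313.20453045]] [[248.54734303 291.13069111]]
```

View pics/w7.png

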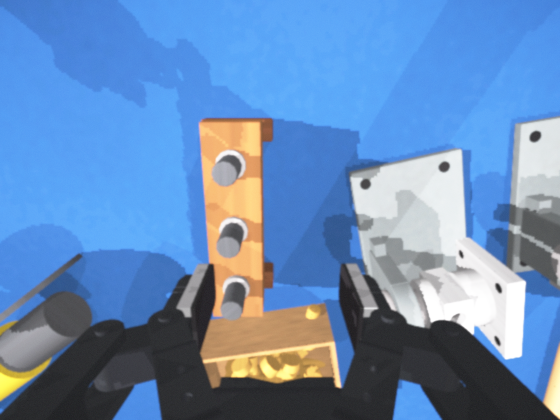

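```bash
python3 -c "
from h import *;import pickle
m=pickle.load(open('w7.pkl','rb'));w=cv2.imread('pics/w7.png')
print(ray(m,[(224,174),(229,242),(233,304)],.116))
hsv=cv2.cvtColor(w,cv2.COLOR_BGR2HSV); 
for u0,v0 in ((205,145),(210,208),(210,272)):
  s=hsv[v0:v0+48,u0:u0+42]; mk=((s[...,1]<70)&(s[...,2]<135)).astype('uint8')
  n,l,st,ce=cv2.connectedComponentsWithStats(mk); i=1+st[1:,4].argmax(); print(st[i]+[u0,v0,0,0,0],ce[i]+[u0,v0])"
```

```text
[[ 0.44851396 -0.34619125  0.116     ]
 [ 0.50314038 -0.35285528  0.116     ]
 [ 0.56035972 -0.36031492  0.116     ]]
[220 155  21  22 176] [232.76136364 162.29545455]
[220 223  23  24 296] [233.14527027 232.34459459]
[223 282  23  27 381] [235.12598425 293.71653543]
```

```bash
python3 -c "
from h import *
crop(cv2.imread('pics/w7.png'),170,110,130,220,2.7,'pics/c5.png')"
```

```text
(no output)
```

View pics/c5.png

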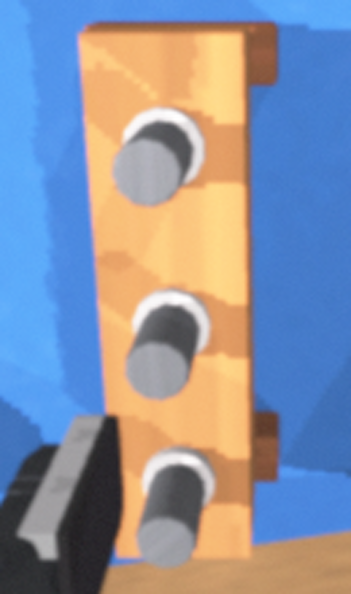

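```bash
python3 -c "
from h import *;import pickle
m=pickle.load(open('w7.pkl','rb'))
print(ray(m,[(224.4,173.3),(228.1,247),(231.5,310.4)],.116)); print(ray(m,[(230.7,164),(233.3,230.7),(236.7,288.5)],.082))
plan(((.4495,-.3465,.15),-.143),((.4495,-.3465,.088),-.143))"
```

```text
[[ 0.44803763 -0.34579672  0.116     ]
 [ 0.50733123 -0.3543866   0.116     ]
 [ 0.56650304 -0.36277065  0.116     ]]
[[ 0.44754003 -0.34556823  0.082     ]
 [ 0.50728203 -0.35449518  0.082     ]
 [ 0.56652285 -0.36223713  0.082     ]]
now [ 0.4847 -0.3112  0.2094] yaw -0.141 tilt [0.0005 0.0006] F [0.2 0.9 0.7] w 0.703 t 16.2
az 0.002  shift 2.98 -3.99 5.94
az -0.000  shift -0.00 0.00 6.20
```

```bash
python3 -m crank '[[[1.5,-2,1.5,0,0,0.002],[1.63,-1.94,2,0,0,0],[0,0,2.5,0,0,0],[0,0,2.5,0,0,0],[0,0,2,0,0,0],[0,0,1.4,0,0,0],[0,0,0.4,0,0,0],[0,0,0,0,0,0]]]' >/dev/null; python3 -m crank '[[[0,0,0,0,0,0]]]' | grep pos; python3 -m crank '[[[0,0,0,0,0,0],[0,0,0,0,0,0],[0,0,0,0,0,0],[0,0,0,0,0,0],[0,0,0,0,0,0],[0,0,0,0,0,0],[0,0,0,0,0,0],[0,0,0,0,0,0]]]' 0.5 60
```

```text
tool_pos: [0.4484, -0.3464, 0.0873]
time: 17.58
tool_pos: [0.4484, -0.3473, 0.0882]
tcp_rot: [0.227, 3.131, -0.002]
wrist_force: [-0.1, 2.3, 5.9]
width: 0.211
grip_force: 58.6
```

```bash
python3 -m crank '[[[0,0,-1,0,0,0],[0,0,-2,0,0,0],[0,0,-3,0,0,0],[0,0,-3,0,0,0],[0,0,-3,0,0,0],[0,0,-2.7,0,0,0],[0,0,0,0,0,-0.115],[0,0,0,0,0,-0.113]]]' >/dev/null; python3 -m crank '[[[0,0,0,0,0,0],[0,0,0,0,0,0]]]' | grep -E "grip|width|force"
python3 -c "
from h import *
w,m=snap('wrist');cv2.imwrite('pics/w8.png',w)
s=read_state();R=Rn.from_rotvec(s['tcp_rot']).as_matrix()
for z in (0,.04,.082): print(z,proj(m,s['tool_pos']+R[:,2]*z))
crop(w,200,90,160,130,4,'pics/c6.png')
plan(bw(3,0,0,235))"
```

```text
wrist_force: [0.2, -0.1, -2.0]
width: 0.217
grip_force: 59.1
0 [[278.02853373 274.84665366]]
0.04 [[277.77343346 241.60155558]]
0.082 [[277.59246538 218.01748921]]
now [ 0.4471 -0.3465  0.2333] yaw 0.080 tilt [0.0009 0.0008] F [ 0.5  0.5 -1.3] w 0.216 t 18.5
az -0.005  shift -17.48 16.52 -0.17
```

View pics/c6.png

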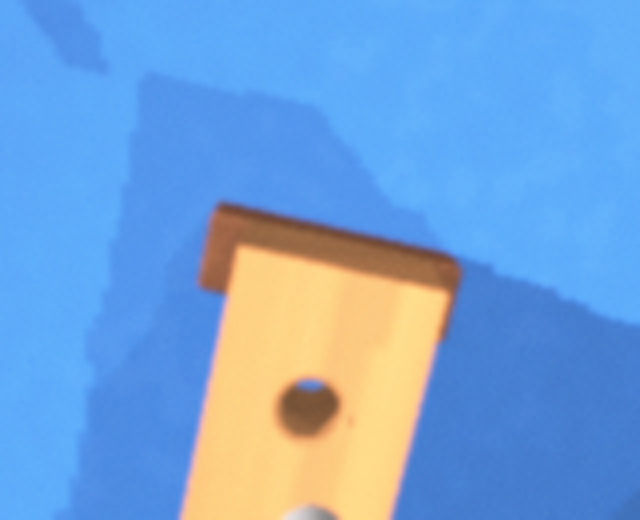

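```bash
python3 -m crank '[[[-1.4,1.4,0,0,0,-0.005],[-2.6,2.5,0,0,0,0],[-2.7,2.5,0,0,0,0],[-2.7,2.5,0,0,0,0],[-2.7,2.5,0,0,0,0],[-2.7,2.5,0,0,0,0],[-2.68,2.62,0,0,0,0],[0,0,0,0,0,0]]]' >/dev/null; python3 -m crank '[[[0,0,0,0,0,0],[0,0,0,0,0,0]]]' | grep -E "grip"
python3 -c "
from h import *;import pickle
w,m=snap('wrist');cv2.imwrite('pics/w9.png',w);pickle.dump(m,open('w9.pkl','wb'))
g=cv2.cvtColor(w,cv2.COLOR_BGR2GRAY)
s=read_state();R=Rn.from_rotvec(s['tcp_rot']).as_matrix();print('tip px',proj(m,s['tool_pos']+R[:,2]*.082))
print('hole px',proj(m,bw(3,0,0,111.5)[0]),'corner NL NR',proj(m,bw(3,-125,62,12)[0]),proj(m,bw(3,-125,-56,12)[0]))
crop(w,180,40,200,200,3,'pics/c7.png')
plan(bw(3,0,0,235))"
```

```text
grip_force: 59.0
tip px [[276.68195224 218.01401079]]
hole px [[276.89263643 203.05884675]] corner NL NR [[337.77880405  57.3827726 ]] [[222.34887351  56.99927416]]
now [ 0.6064 -0.1673  0.233 ] yaw 0.087 tilt [0.0018 0.0001] F [ 0.1  0.  -1.5] w 0.216 t 19.4
az 0.002  shift -0.07 0.02 -0.20
```

View pics/c7.png

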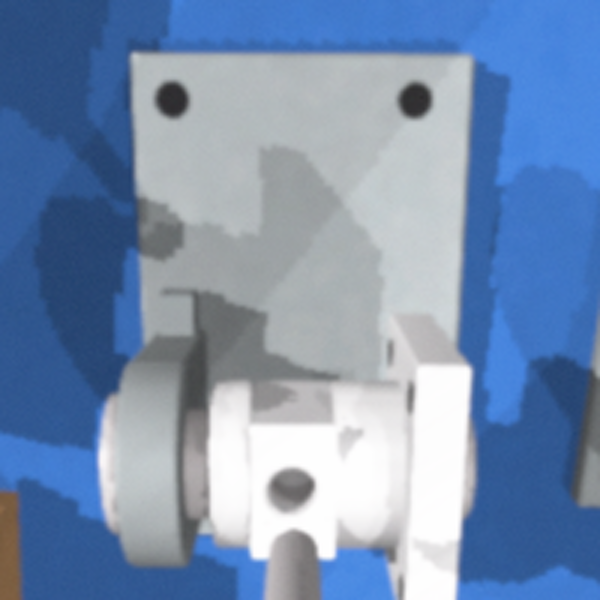

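```bash
python3 -m crank '[[[-0.07,0.06,1.5,0,0,0],[0,0,1.5,0,0,0],[0,0,0.6,0,0,0],[0,0,0.4,0,0,0],[0,0,0.4,0,0,0],[0,0,0.4,0,0,0],[0,0,0.4,0,0,0]]]' | grep -E "pos|force"
python3 -m crank '[[[0,0,0.4,0,0,0],[0,0,0.4,0,0,0],[0,0,0.4,0,0,0],[0,0,0.4,0,0,0],[0,0,0.4,0,0,0]]]' | grep -E "pos|force"
```

```text
tool_pos: [0.6082, -0.1667, 0.1823]
wrist_force: [0.2, -0.2, -0.4]
grip_force: 59.0
tool_pos: [0.6079, -0.1662, 0.1614]
wrist_force: [0.3, -0.3, -1.5]
grip_force: 59.0
```

```bash
python3 -m crank '[[[0,0,0.5,0,0,0],[0,0,0.5,0,0,0],[0,0,0.5,0,0,0],[0,0,0.5,0,0,0],[0,0,0.5,0,0,0],[0,0,0.5,0,0,0]]]' | grep -E "pos|force"
python3 -m crank '[[[0,0,0.3,0,0,0],[0,0,0.2,0,0,0],[0,0,0.1,0,0,0],[0,0,0,0,0,0]]]' | grep -E "pos|force"
```

```text
tool_pos: [0.6076, -0.1663, 0.1312]
wrist_force: [-0.8, -0.2, -1.5]
grip_force: 59.1
tool_pos: [0.6076, -0.1662, 0.1254]
wrist_force: [-0.2, -0.8, -1.5]
grip_force: 59.1
```

```bash
python3 -m crank '[[[0,0,0.15,0,0,0],[0,0,0.1,0,0,0],[0,0,0.1,0,0,0],[0,0,0,0,0,0]]]' | grep -E "pos|force"
python3 -m crank '[[[0,0,0,0,0,0],[0,0,0,0,0,0],[0,0,0,0,0,0]]]' 4 | grep -E "pos|force|width"
python3 -m crank '[[[0,0,-2,0,0,0],[0,0,-2.5,0,0,0],[0,0,-2.5,0,0,0],[0,0,0,0,0,0],[0,0,0,0,0,0],[0,0,0,0,0,0]]]' | grep -E "pos|force|width"
python3 -c "
from h import *
w,m=snap('wrist');cv2.imwrite('pics/w10.png',w)
print('expected top px',proj(m,bw(3,0,0,151.5)[0]))
plan(((.5073,-.3545,.2),-.143),((.5073,-.3545,.087),-.143))"
```

```text
tool_pos: [0.6081, -0.1663, 0.1239]
wrist_force: [-3.9, 0.3, 5.4]
grip_force: 60.0
tool_pos: [0.6084, -0.1662, 0.1225]
wrist_force: [-0.2, -0.8, -0.2]
width: 0.467
grip_force: 0.0
tool_pos: [0.6077, -0.1661, 0.1918]
wrist_force: [-0.6, 0.3, 1.0]
width: 0.466
grip_force: 0.0
expected top px [[276.27415318 240.69902999]]
now [ 0.6071 -0.1659  0.1909] yaw 0.088 tilt [0.0018 0.0008] F [-0.5  0.9  0.4] w 0.468 t 22.3
az 0.231  shift 7.19 -20.09 -0.91
az -0.000  shift -0.00 0.00 11.30
```

```bash
python3 -m crank '[[[0,0,-0.9,0,0,0.115],[0,0,0,0,0,0.116],[1.1,-3,0,0,0,0],[1.2,-3.4,0,0,0,0],[1.2,-3.4,0,0,0,0],[1.2,-3.4,0,0,0,0],[1.2,-3.4,0,0,0,0],[1.2,-3.4,0,0,0,0]]]' 5 >/dev/null; python3 -m crank '[[[0,0,2,0,0,0],[0,0,1,0,0,0],[0,0,0,0,0,0],[0,0,0,0,0,0]]]' >/dev/null
python3 -c "
from h import *
plan(((.5073,-.3545,.087),-.143))"
```

```text
now [ 0.5081 -0.3523  0.1688] yaw -0.142 tilt [0.0042 0.0028] F [-0.3 -0.2  0.1] w 0.587 t 23.3
az 0.001  shift 0.05 -0.23 8.18
```

```bash
python3 -m crank '[[[0.05,-0.23,2,0,0,0],[0,0,2.4,0,0,0],[0,0,2,0,0,0],[0,0,1.2,0,0,0],[0,0,0.5,0,0,0],[0,0,0,0,0,0],[0,0,0,0,0,0]]]' >/dev/null; python3 -m crank '[[[0,0,0,0,0,0]]]' | grep pos; python3 -m crank '[[[0,0,0,0,0,0],[0,0,0,0,0,0],[0,0,0,0,0,0],[0,0,0,0,0,0],[0,0,0,0,0,0],[0,0,0,0,0,0]]]' 0.5 60 | grep -E "pos|force|width"
python3 -m crank '[[[0,0,-1,0,0,0],[0,0,-2,0,0,0],[0,0,-3,0,0,0],[0,0,-3,0,0,0],[0,0,-3,0,0,0],[0,0,-2.7,0,0,0],[0,0,0,0,0,-0.085],[0,0,0,0,0,-0.082]]]' >/dev/null; python3 -m crank '[[[0,0,0,0,0,0],[0,0,0,0,0,0]]]' | grep -E "grip|width"
python3 -c "
from h import *
plan(bw(2,0,0,235))"
```

```text
tool_pos: [0.5096, -0.3568, 0.092]
tool_pos: [0.509, -0.3566, 0.0916]
wrist_force: [-0.7, 3.0, 5.6]
width: 0.213
grip_force: 58.7
width: 0.214
grip_force: 58.9
now [ 0.5079 -0.3562  0.2371] yaw 0.022 tilt [0.0007 0.0003] F [-0.6 -0.1 -1.7] w 0.214 t 25.3
az -0.002  shift -8.50 35.56 0.21
```

```bash
python3 -m crank '[[[-0.5,2,-0.5,0,0,0],[-0.8,3.5,0,0,0,0],[-0.8,3.5,0,0,0,0],[-0.8,3.5,0,0,0,0],[-0.8,3.5,0,0,0,0],[-0.8,3.5,0,0,0,0],[-0.8,3.5,0,0,0,0],[-0.8,3.5,0,0,0,0]]]' >/dev/null; python3 -m crank '[[[-0.8,3.5,0,0,0,0],[-0.8,3,0,0,0,0],[-0.8,2.5,0,0,0,0],[0,0,0,0,0,0],[0,0,0,0,0,0],[0,0,0,0,0,0]]]' | grep -E "grip"
cat > look.py <<'E'
from h import *
import pickle,sys
k=int(sys.argv[1]);L=float(sys.argv[2])
w,m=snap('wrist');n=sys.argv[3];cv2.imwrite(f'pics/{n}.png',w);pickle.dump(m,open(n+'.pkl','wb'))
s=read_state();R=Rn.from_rotvec(s['tcp_rot']).as_matrix();t=proj(m,s['tool_pos']+R[:,2]*L)[0];print('tip px pred',t)
g=cv2.cvtColor(w,cv2.COLOR_BGR2GRAY)
# shank: centre column and tip row from low-saturation dark-grey band under the fingers
u,v=t.round().astype(int)
h=proj(m,bw(k,0,0,111.5)[0])[0];print('hole px pred',h); a,b=h.round().astype(int)
sub=g[b-16:b+9,a-22:a+22]; nn,l,st,ce=cv2.connectedComponentsWithStats((sub<190).astype('uint8'))
print('dark near hole',[(st[i].tolist(),(ce[i]+[a-22,b-16]).round(1).tolist()) for i in range(1,nn) if st[i][4]>15])
plan(bw(k,0,0,235))
E
python3 look.py 2 .0856 w11; python3 -c "
from h import *
crop(cv2.imread('pics/w11.png'),180,40,200,200,3,'pics/c8.png')"
```

```text
grip_force: 59.0
tip px pred [276.86763087 216.725564  ]
hole px pred [278.57571106 199.92473809]
dark near hole [([16, 6, 15, 15, 172], [279.6, 196.5])]
now [ 5.842e-01 -1.000e-04  2.417e-01] yaw 0.023 tilt [ 0.0013 -0.0005] F [ 0.7 -0.2 -0.9] w 0.208 t 26.5
az -0.001  shift -0.03 0.15 0.67
```

View pics/c8.png

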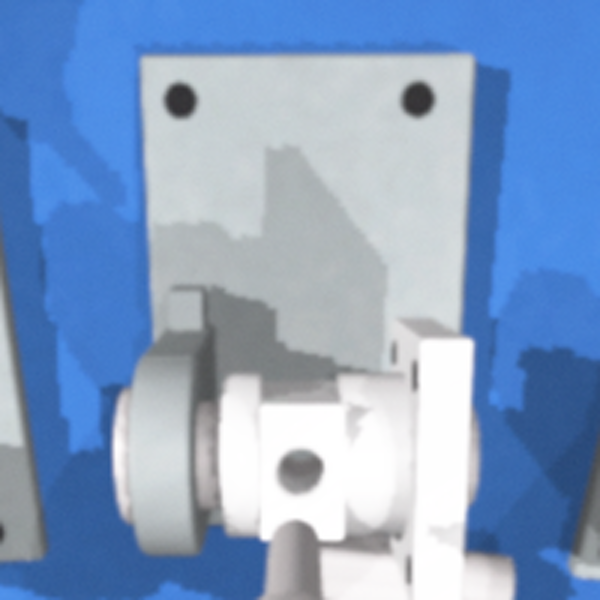

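```bash
python3 -c "
from fit import *;import pickle
m=pickle.load(open('w11.pkl','rb'))
print(fit([(-.125,.062),(-.125,-.056)],ray(m,[(337.7,58.3),(226.7,59)],.012)))
m=pickle.load(open('w9.pkl','rb'))
print(fit([(-.125,.062),(-.125,-.056)],ray(m,[(337,58.7),(224,58)],.012)))
m=pickle.load(open('w11.pkl','rb')); print(ray(m,[(280,197)],.1115),B[2])"
```

```text
(array([0.58505767, 0.00322752]), np.float64(0.02993146039178135), np.float64(0.0008353082321578137))
(array([ 0.60815587, -0.16677674]), np.float64(0.08277428231327066), np.float64(0.00117656953029191))
[[0.58179176 0.00257889 0.1115    ]] (0.5845, 0.0014, 0.0236)
```

```bash
sed -i 's/^B={.*/B={1:(.6110,.1790,-.114),2:(.5848,.0026,.026),3:(.6077,-.1665,.0845)}/' h.py
python3 -m crank '[[[-0.15,0.27,1.5,0,0,0],[0,0,1.5,0,0,0],[0,0,1,0,0,0],[0,0,0.4,0,0,0],[0,0,0.4,0,0,0],[0,0,0.4,0,0,0],[0,0,0.4,0,0,0],[0,0,0.4,0,0,0]]]' | grep -E "pos|force"
python3 -m crank '[[[0,0,0.4,0,0,0],[0,0,0.4,0,0,0],[0,0,0.4,0,0,0]]]' | grep -E "pos|force"
```

```text
tool_pos: [0.5864, 0.0031, 0.1828]
wrist_force: [-1.5, 0.1, -0.9]
grip_force: 59.1
tool_pos: [0.5861, 0.0034, 0.17]
wrist_force: [-1.4, 0.3, -0.6]
grip_force: 59.1
```

```bash
python3 -m crank '[[[0,0,0.4,0,0,0],[0,0,0.4,0,0,0],[0,0,0.5,0,0,0],[0,0,0.5,0,0,0],[0,0,0.5,0,0,0],[0,0,0.5,0,0,0],[0,0,0.5,0,0,0],[0,0,0.3,0,0,0]]]' | grep -E "pos|force"
python3 -m crank '[[[0,0,0.2,0,0,0],[0,0,0.2,0,0,0],[0,0,0.1,0,0,0],[0,0,0,0,0,0]]]' | grep -E "pos|force"
```

```text
tool_pos: [0.5859, 0.0035, 0.1333]
wrist_force: [-0.2, -0.2, -1.0]
grip_force: 59.1
tool_pos: [0.586, 0.0034, 0.1291]
wrist_force: [-0.0, 0.6, -1.5]
grip_force: 59.1
```

```bash
python3 -m crank '[[[0,0,0.2,0,0,0],[0,0,0.1,0,0,0],[0,0,0.1,0,0,0],[0,0,0,0,0,0]]]' | grep -E "pos|force"
python3 -m crank '[[[0,0,0,0,0,0],[0,0,0,0,0,0],[0,0,0,0,0,0]]]' 4 | grep -E "pos|force|width"
python3 -m crank '[[[0,0,-2,0,0,0],[0,0,-2.5,0,0,0],[0,0,-2.5,0,0,0],[0,0,0,0,0,0.087],[0,0,0,0,0,0.087],[0,0,0,0,0,0]]]' | grep -E "pos|force|width"
python3 -c "
from h import *
w,m=snap('wrist');cv2.imwrite('pics/w12.png',w)
print('expected top px',proj(m,bw(2,0,0,151.5)[0]))
plan(((.5665,-.3625,.2),-.143),((.5665,-.3625,.087),-.143))"
```

```text
tool_pos: [0.587, 0.0034, 0.1271]
wrist_force: [-2.2, -0.6, 6.4]
grip_force: 60.0
tool_pos: [0.5865, 0.0034, 0.1254]
wrist_force: [-0.2, -0.0, 0.5]
width: 0.47
grip_force: 0.0
tool_pos: [0.5867, 0.0034, 0.196]
wrist_force: [-0.0, 0.9, -0.8]
width: 0.471
grip_force: 0.0
expected top px [[276.04054826 236.11439138]]
now [0.5862 0.0034 0.1953] yaw -0.148 tilt [-0.0004  0.0001] F [-0.9 -0.2  0.2] w 0.472 t 29.6
az -0.005  shift -3.26 -36.50 -0.47
az -0.000  shift -0.00 0.00 11.30
```

```bash
python3 -m crank '[[[-0.2,-2.5,-0.3,0,0,-0.005],[-0.3,-3.6,0,0,0,0],[-0.3,-3.6,0,0,0,0],[-0.3,-3.6,0,0,0,0],[-0.3,-3.6,0,0,0,0],[-0.3,-3.6,0,0,0,0],[-0.3,-3.6,0,0,0,0],[-0.3,-3.6,0,0,0,0]]]' 5 >/dev/null; python3 -m crank '[[[-0.3,-3.5,0,0,0,0],[-0.3,-3,1,0,0,0],[-0.2,-1.9,1,0,0,0],[0,0,1,0,0,0],[0,0,0,0,0,0],[0,0,0,0,0,0],[0,0,0,0,0,0]]]' >/dev/null
python3 -c "
from h import *
plan(((.5665,-.3625,.087),-.143))"
```

```text
now [ 0.5647 -0.3567  0.1678] yaw -0.143 tilt [0.0009 0.001 ] F [ 0.3 -0.6  1.3] w 0.585 t 30.8
az 0.000  shift -0.26 -0.55 8.08
```

```bash
python3 -m crank '[[[-0.26,-0.55,2,0,0,0],[0,0,2.2,0,0,0],[0,0,1.8,0,0,0],[0,0,1,0,0,0],[0,0,0.5,0,0,0],[0,0,0,0,0,0],[0,0,0,0,0,0],[0,0,0,0,0,0]]]' >/dev/null; python3 -c "
from h import *
plan(((.5665,-.3625,.0875),-.143))"
```

```text
now [ 0.5675 -0.3645  0.0951] yaw -0.144 tilt [-0.0025 -0.0012] F [-0.4  0.2  0.1] w 0.585 t 31.5
az -0.001  shift 0.13 0.18 0.76
```

```bash
python3 -m crank '[[[0.1,0.15,0.4,0,0,0],[0,0,0.25,0,0,0],[0,0,0,0,0,0],[0,0,0,0,0,0]]]' |grep pos;  python3 -m crank '[[[0,0,0,0,0,0],[0,0,0,0,0,0],[0,0,0,0,0,0],[0,0,0,0,0,0],[0,0,0,0,0,0],[0,0,0,0,0,0]]]' 0.5 60 | grep -E "pos|force|width"
python3 -m crank '[[[0,0,-1,0,0,0],[0,0,-2,0,0,0],[0,0,-3,0,0,0],[0,0,-3,0,0,0],[0,0,-3,0,0,0],[0,0,-2.7,0,0,0],[0,0,0,0,0,-0.03],[0,0,0,0,0,0]]]' >/dev/null; python3 -m crank '[[[0,0,0,0,0,0],[0,0,0,0,0,0]]]' | grep -E "grip|width"
python3 -c "
from h import *
plan(bw(1,0,0,235))"
```

```text
tool_pos: [0.5654, -0.3624, 0.0867]
tool_pos: [0.5658, -0.3627, 0.0871]
wrist_force: [-0.5, -0.5, 1.7]
width: 0.212
grip_force: 58.6
width: 0.215
grip_force: 59.2
now [ 0.5646 -0.3617  0.2321] yaw -0.115 tilt [0.0028 0.0016] F [ 0.8 -1.  -1.4] w 0.215 t 33.2
az -0.001  shift 1.54 54.25 -0.29
```

```bash
python3 -m crank '[[[0,0,-1.5,0,0,0],[0,1.5,-1.5,0,0,0],[0.1,3.6,0,0,0,0],[0.1,3.6,0,0,0,0],[0.1,3.6,0,0,0,0],[0.1,3.6,0,0,0,0],[0.1,3.6,0,0,0,0],[0.1,3.6,0,0,0,0]]]' >/dev/null; python3 -m crank '[[[0.1,3.6,0,0,0,0],[0.1,3.6,0,0,0,0],[0.1,3.6,0,0,0,0],[0.1,3.6,0,0,0,0],[0.1,3.6,0,0,0,0],[0.1,3.6,0,0,0,0],[0.1,3.6,0,0,0,0],[0.1,3.6,0,0,0,0]]]' >/dev/null;  python3 -m crank '[[[0.1,2.4,0,0,0,0],[0,0,1.5,0,0,0],[0,0,1.5,0,0,0],[0,0,0,0,0,0],[0,0,0,0,0,0],[0,0,0,0,0,0]]]' | grep -E "grip"
python3 look.py 1 .0811 w13; python3 - <<'E'
from fit import *;import pickle
m=pickle.load(open('w13.pkl','rb')); w=cv2.imread('pics/w13.png')
# plate near corners by thresholding plate (grey, low sat) against blue bench
hsv=cv2.cvtColor(w,cv2.COLOR_BGR2HSV); mk=((hsv[...,1]<60)&(hsv[...,2]>120)).astype('uint8')
nl,nr=[proj(m,bw(1,-125,y,12)[0])[0] for y in (62,-56)]; print(nl,nr)
g=mk[int(nl[1])-15:int(nl[1])+60,int(nr[0])-20:int(nl[0])+20]
for r in (20,30,40,50,60): x=np.flatnonzero(g[r]); print(r+int(nl[1])-15,x.min()+int(nr[0])-20,x.max()+int(nr[0])-20)
for c in (30,50,80,110,125): y=np.flatnonzero(g[:,c]); print('col',c+int(nr[0])-20,y.min()+int(nl[1])-15)
# pin tip row: grey profile along pin column
gg=cv2.cvtColor(w,cv2.COLOR_BGR2GRAY); print(gg[190:235,277].tolist())
E
```

```text
grip_force: 59.3
tip px pred [277.47821339 219.60908319]
hole px pred [277.36957366 199.86886395]
dark near hole [([14, 7, 16, 15, 179], [276.7, 198.2])]
now [0.6132 0.1787 0.2348] yaw -0.115 tilt [-0.0009  0.0005] F [-0.7 -0.5 -0.8] w 0.211 t 35.0
az -0.001  shift 0.22 0.01 -0.02
[337.72358852  54.49734058] [222.37775722  54.55094858]
59 223 336
69 224 336
79 224 335
89 225 335
99 225 334
col 232 55
col 252 55
col 282 55
col 312 55
col 327 55
[239, 189, 144, 132, 134, 134, 132, 131, 125, 113, 106, 106, 114, 131, 147, 164, 201, 237, 250, 253, 254, 254, 254, 254, 254, 254, 254, 254, 248, 186, 137, 133, 132, 132, 134, 131, 133, 133, 134, 131, 133, 134, 134, 133, 133]
```

```bash
python3 -m crank '[[[0.2,0,1.5,0,0,0],[0,0,1.5,0,0,0],[0,0,0.7,0,0,0],[0,0,0.4,0,0,0],[0,0,0.4,0,0,0],[0,0,0.4,0,0,0],[0,0,0.4,0,0,0],[0,0,0.4,0,0,0]]]' | grep -E "pos|force"
python3 -m crank '[[[0,0,0.4,0,0,0],[0,0,0.4,0,0,0],[0,0,0.4,0,0,0]]]' | grep -E "pos|force"
```

```text
tool_pos: [0.6113, 0.1791, 0.1774]
wrist_force: [-0.3, 0.4, 0.5]
grip_force: 59.3
tool_pos: [0.6106, 0.1792, 0.1645]
wrist_force: [-2.2, 1.8, -0.2]
grip_force: 59.3
```

```bash
python3 -m crank '[[[0,0,0.4,0,0,0],[0,0,0.4,0,0,0],[0,0,0.5,0,0,0],[0,0,0.5,0,0,0],[0,0,0.5,0,0,0],[0,0,0.5,0,0,0],[0,0,0.5,0,0,0],[0,0,0.3,0,0,0]]]' | grep -E "pos|force"
python3 -m crank '[[[0,0,0.2,0,0,0],[0,0,0.1,0,0,0],[0,0,0.1,0,0,0],[0,0,0,0,0,0],[0,0,0,0,0,0]]]' | grep -E "pos|force"
```

```text
tool_pos: [0.6104, 0.179, 0.1278]
wrist_force: [-3.4, 2.1, 0.9]
grip_force: 59.4
tool_pos: [0.6105, 0.1791, 0.1246]
wrist_force: [-4.0, 2.8, -0.3]
grip_force: 59.4
```

```bash
python3 -m crank '[[[0,0,0.2,0,0,0],[0,0,0.1,0,0,0],[0,0,0,0,0,0]]]' | grep -E "pos|force"
python3 -m crank '[[[0,0,0,0,0,0],[0,0,0,0,0,0],[0,0,0,0,0,0]]]' 4 | grep -E "pos|force|width"
python3 -m crank '[[[0,0,-2,0,0,0],[0,0,-2.5,0,0,0],[0,0,-2.5,0,0,0],[0,0,-2.5,0,0,-0.08],[0,0,-2.5,0,0,-0.08],[0,0,0,0,0,-0.08],[0,0,0,0,0,-0.08],[0,0,0,0,0,0]]]' | grep -E "pos|force|width"
python3 -c "
from h import *
plan(((.50,.30,.26),.206))"
```

```text
tool_pos: [0.6107, 0.1791, 0.1225]
wrist_force: [-6.4, 2.7, 4.6]
grip_force: 60.1
tool_pos: [0.6122, 0.1784, 0.1223]
wrist_force: [0.7, 0.4, -0.6]
width: 0.47
grip_force: 0.0
tool_pos: [0.6121, 0.1786, 0.2431]
wrist_force: [-0.3, -0.4, -1.0]
width: 0.471
grip_force: 0.0
now [0.6121 0.1786 0.2431] yaw 0.207 tilt [-0.0032 -0.0007] F [-0.3 -0.4 -1. ] w 0.471 t 38.2
az 0.001  shift 8.49 14.18 -1.69
```

```bash
python3 -m crank '[[[1.2,2,-0.5,0,0,0],[1.8,3,-0.5,0,0,0],[1.8,3,-0.5,0,0,0],[1.8,3,0,0,0,0],[1.8,3.2,0,0,0,0],[0,0,0,0,0,0],[0,0,0,0,0,0],[0,0,0,0,0,0]]]' 3 | grep -E "pos"
python3 -c "
from h import *;import pickle
w,m=snap('wrist');cv2.imwrite('pics/w14.png',w);pickle.dump(m,open('w14.pkl','wb'))
cv2.imwrite('pics/c9.png',cv2.resize(w[60:340,200:560],None,fx=2.1,fy=2.1,interpolation=cv2.INTER_CUBIC))
for z in (.026,.154): print(z,proj(m,[.512,.3525,z]))
t,mt=snap('top');cv2.imwrite('pics/top2.png',t)
"
```

```text
tool_pos: [0.5, 0.3006, 0.2565]
0.026 [[317.7625254 192.660881 ]]
0.154 [[336.39818149 235.12420358]]
```

View pics/c9.png

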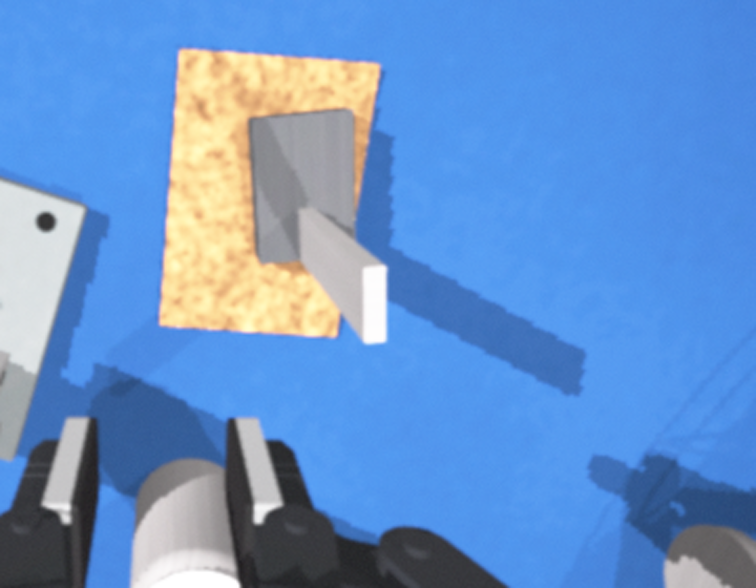

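```bash
python3 - <<'E'
from fit import *;import pickle
m=pickle.load(open('w14.pkl','rb')); c=lambda L:np.array(L)/2.1+[200,60]
print("base",fit([(-.08,.027),(-.08,-.027),(0,-.027)],ray(m,c([(354,110),(249,118),(258,262)]),.026)))
f=fit([(-.03,.004),(-.03,-.004),(0,-.004),(0,.004)],ray(m,c([(386,264.5),(362,266.5),(364,342.5),(387,341.5)]),.154)); print("blade",f)
print("mat",fit([(-.08,-.055),(-.08,.055),(.08,.055),(.08,-.055)],ray(m,c([(179,49),(380,65),(337,337),(160,325)]),.004)))
t,th,_=f
P=(t[0]-.014*np.cos(th),t[1]-.014*np.sin(th))
plan(((*P,.19),th),((*P,.119),th))
E
```

```text
base (array([0.49487128, 0.381631  ]), np.float64(0.2916759232005709), np.float64(0.001296793699458787))
blade (array([0.49429162, 0.38314606]), np.float64(0.32030275450651496), np.float64(0.0006357321158852458))
mat (array([0.47127212, 0.35456914]), np.float64(0.1375488818162144), np.float64(0.0008925360254117831))
now [0.5006 0.2999 0.2565] yaw 0.203 tilt [-0.0001 -0.0007] F [ 0.9 -0.6  0.5] w 0.350 t 39.0
az -0.117  shift -0.63 8.10 6.65
az -0.000  shift -0.00 0.00 7.10
```

```bash
python3 -m crank '[[[0,0,0,0,0,-0.05],[0,0,0,0,0,-0.052],[-0.6,2.3,2,0,0,0],[0,3,2,0,0,0],[0,2.9,2,0,0,0],[0,0,0,0,0,0],[0,0,0,0,0,0],[0,0,0,0,0,0]]]' >/dev/null
python3 -c "
from h import *
w,m=snap('wrist');cv2.imwrite('pics/w15.png',w)
g=cv2.cvtColor(w,cv2.COLOR_BGR2GRAY)
h=proj(m,[.4945-.015*.954,.3828-.015*.3,.154])[0];print(h); a,b=h.round().astype(int)
mk=(g[b-45:b+45,a-40:a+40]>222).astype('uint8'); n,l,st,ce=cv2.connectedComponentsWithStats(mk); 
for i in range(1,n):
  if st[i][4]>100:
    c,_=cv2.findContours((l==i).astype('uint8'),0,1); r=cv2.boxPoints(cv2.minAreaRect(c[0]))+[a-40,b-45]; print(st[i],r.round(1).tolist()); print(ray(m,r,.154).round(4).tolist())
P=(.4945-.015*.954,.3828-.015*.3)
plan(((*P,.124),.305))"
```

```text
[275.79575064 237.57103319]
[   0    7   64   60 1795] [[224.8, 238.0], [248.6, 186.9], [302.8, 212.1], [279.1, 263.2]]
[[0.4901, 0.3482, 0.154], [0.4541, 0.3532, 0.154], [0.4593, 0.3889, 0.154], [0.4966, 0.3857, 0.154]]
now [0.482  0.3799 0.1975] yaw 0.306 tilt [-0.0012 -0.0002] F [0.1 0.6 0.7] w 0.352 t 39.7
az 0.001  shift 0.22 -0.10 7.35
```

```bash
python3 -m crank '[[[0.2,-0.1,1.5,0,0,0],[0,0,1.8,0,0,0],[0,0,1.8,0,0,0],[0,0,1.5,0,0,0],[0,0,0.7,0,0,0],[0,0,0,0,0,0],[0,0,0,0,0,0]]]' | grep -E "pos|force"
python3 -m crank '[[[0,0,0,0,0,0],[0,0,0,0,0,0],[0,0,0,0,0,0],[0,0,0,0,0,0],[0,0,0,0,0,0],[0,0,0,0,0,0]]]' 0.2 60
python3 -c "
from h import *
plan()"
```

```text
tool_pos: [0.48, 0.3788, 0.1247]
wrist_force: [-0.3, 0.7, 0.5]
grip_force: 0.0
time: 40.78
tool_pos: [0.4805, 0.3796, 0.1257]
tcp_rot: [-0.481, 3.101, 0.001]
wrist_force: [2.0, -2.7, 6.0]
width: 0.086
grip_force: 60.1
now [0.4805 0.3796 0.1257] yaw 0.308 tilt [-0.0035 -0.    ] F [ 2.  -2.7  6. ] w 0.086 t 40.8
```

```bash
python3 -m crank '[[[0,0,-0.6,0,0,0],[0,0,-1.6,0,0,0],[0,0,-2,0,0,0],[0,0,-1.4,0,0,0],[0,0,0,0,0,0.105],[0,0,0,0,0,0.105],[0,0,0,0,0,0.105],[0,0,0,0,0,0.107]]]' >/dev/null
python3 -m crank '[[[0,0,0,0,0,0],[0,0,0,0,0,0],[0,0,0,0,0,0]]]' | grep -E "force|width"
python3 -c "
from h import *
plan(bw(1,-62,38,180),bw(1,-62,38,136))"
```

```text
wrist_force: [0.1, 0.1, -6.5]
width: 0.083
grip_force: 58.7
now [0.478  0.3788 0.1784] yaw -0.112 tilt [ 0.0022 -0.0016] F [ 0.1  0.1 -6.5] w 0.083 t 41.7
az 0.002  shift -9.28 -14.54 -0.16
az -0.000  shift -0.00 0.00 4.40
```

```bash
python3 -m crank '[[[-1.3,-2.2,0,0,0,0.002],[-2,-3.1,0,0,0,0],[-2,-3.1,0,0,0,0],[-2,-3.1,0,0,0,0],[-2,-3,0,0,0,0],[0,0,1.3,0,0,0],[0,0,1.4,0,0,0],[0,0,1.2,0,0,0]]]' >/dev/null
python3 -m crank '[[[0,0,0,0,0,0],[0,0,0,0,0,0],[0,0,0,0,0,0]]]' | grep -E "force"
python3 -c "
from h import *
plan(bw(1,-62,38,136),bw(1,-54,38,134))"
```

```text
wrist_force: [0.3, -0.1, -7.3]
grip_force: 59.5
now [0.5546 0.2251 0.141 ] yaw -0.115 tilt [-0.0003  0.0002] F [ 0.3 -0.1 -7.3] w 0.081 t 42.6
az -0.001  shift 0.07 -0.14 0.50
az -0.000  shift -0.80 -0.00 0.20
```

Lower to contact.

```bash
python3 -m crank '[[[0,-0.1,0.4,0,0,0],[0,0,0.2,0,0,0],[0,0,0.1,0,0,0],[0,0,0,0,0,0],[0,0,0,0,0,0]]]' | grep -E "pos|force"
python3 -c "
from h import *
plan(bw(1,-54,38,134));print(read_state()['torque'])"
```

```text
tool_pos: [0.5544, 0.2235, 0.1339]
wrist_force: [-0.0, 0.5, -6.0]
grip_force: 59.4
now [0.5544 0.2235 0.1339] yaw -0.117 tilt [-0. -0.] F [-0.   0.5 -6. ] w 0.085 t 43.0
az -0.003  shift -0.73 0.02 -0.01
[-0.01610051 -0.22196434 -0.01025852]
```

```bash
python3 -m crank '[[[0,0,0.1,0,0,0],[0,0,0.05,0,0,0],[0,0,0,0,0,0]]]' | grep -E "pos|force"
python3 -m crank '[[[-0.2,0,0,0,0,0],[-0.2,0,0,0,0,0],[-0.1,0,0,0,0,0],[0,0,0,0,0,0]]]' | grep -E "pos|force"
```

```text
tool_pos: [0.555, 0.2235, 0.1336]
wrist_force: [-2.0, -1.4, 0.9]
grip_force: 60.6
tool_pos: [0.5589, 0.2231, 0.1338]
wrist_force: [-6.9, -0.6, 6.8]
grip_force: 61.7
```

```bash
python3 -m crank '[[[0,0,-0.12,0,0,0],[-0.1,0,0,0,0,0],[0,0,0,0,0,0]]]' | grep -E "pos|wrist"
for i in 1; do python3 -m crank '[[[-0.1,0,0,0,0,0],[0,0,0,0,0,0]]]' | grep -E "pos|wrist"; done
python3 -c "
from h import *
plan(bw(1,-54,38,134));print(read_state()['torque'])"
```

```text
tool_pos: [0.5604, 0.2229, 0.1338]
wrist_force: [-3.2, 0.9, 1.4]
tool_pos: [0.5609, 0.2228, 0.1338]
wrist_force: [-5.7, 0.2, 2.3]
now [0.5609 0.2228 0.1338] yaw -0.117 tilt [0.0015 0.0002] F [-5.7  0.2  2.3] w 0.080 t 44.0
az -0.003  shift -0.07 0.01 -0.02
[ 0.06665139  1.05400042 -0.03858079]
```

```bash
python3 -m crank '[[[0,0,-0.05,0,0,0],[-0.05,0,0,0,0,0],[0,0,0,0,0,0],[0,0,0,0,0,0]]]' | grep -E "pos|wrist|torque"
python3 -m crank '[[[-0.1,0,0,0,0,0],[0,0,0,0,0,0],[0,0,0,0,0,0]]]' | grep -E "pos|wrist"
python3 -c "
from h import *
plan(bw(1,-54,38,134));print(read_state()['torque'])"
```

```text
tool_pos: [0.5612, 0.2228, 0.1339]
wrist_force: [-5.4, 1.2, 1.0]
tool_pos: [0.562, 0.2227, 0.1339]
wrist_force: [-5.7, 1.2, 1.3]
now [0.562  0.2227 0.1339] yaw -0.117 tilt [ 0.002 -0.   ] F [-5.7  1.2  1.3] w 0.081 t 44.6
az -0.003  shift 0.04 0.02 -0.01
[ 0.22008036  1.24984853 -0.02695919]
```

```bash
python3 -m crank '[[[0,0,-0.15,0,0,0],[0,0,0,0,0,0],[0,0,0,0,0,0]]]' | grep -E "pos|wrist|torque"
python3 -c "
from h import *
w,m=snap('wrist');cv2.imwrite('pics/w16.png',w)
print(read_state()['torque'])
g=cv2.cvtColor(w,cv2.COLOR_BGR2GRAY)
for n,p in (('flange top near edge',(-40,39,125)),('far edge',(40,39,125)),('plate NL',(-125,62,12)),('NR',(-125,-56,12))): 
  u,v=proj(m,bw(1,*p)[0])[0]; print(n,u,v)
u,v=proj(m,bw(1,-40,43.5,125)[0])[0].round().astype(int)
print(g[v-20:v+14,u].tolist())
"
```

```text
tool_pos: [0.5619, 0.2223, 0.1341]
wrist_force: [-4.0, 1.3, -6.2]
[0.36746791 0.71144655 0.04383078]
flange top near edge 280.91179360963275 288.99835027211014
far edge 280.6869877651849 401.7759893011554
plate NL 308.62504678299496 115.56397151824807
NR 158.48506210231653 115.92190656645565
[122, 117, 118, 117, 114, 116, 114, 112, 111, 110, 104, 99, 95, 96, 93, 94, 95, 93, 90, 84, 82, 80, 74, 71, 72, 68, 61, 55, 54, 51, 56, 62, 64, 66]
```

```bash
python3 -m crank '[[[0,0,0.1,0,0,0],[-0.05,0,0,0,0,0],[0,0,0,0,0,0],[0,0,0,0,0,0],[0,0,0,0,0,0],[0,0,0,0,0,0],[0,0,0,0,0,0],[0,0,0,0,0,0]]]' | grep -E "pos|wrist"
python3 -m crank '[[[0,0,0,0,0,0],[0,0,0,0,0,0],[0,0,0,0,0,0],[0,0,0,0,0,0],[0,0,0,0,0,0],[0,0,0,0,0,0],[0,0,0,0,0,0],[0,0,0,0,0,0]]]' | grep -E "pos|wrist"
python3 -c "
from h import *
plan();print(read_state()['torque'])"
```

```text
tool_pos: [0.562, 0.2223, 0.1339]
wrist_force: [-6.9, 2.3, -3.7]
tool_pos: [0.562, 0.2223, 0.1339]
wrist_force: [-6.7, 1.2, -3.5]
now [0.562  0.2223 0.1339] yaw -0.117 tilt [ 0.003  -0.0007] F [-6.7  1.2 -3.5] w 0.084 t 46.2
[ 0.30013039  1.16324774 -0.01707773]
```

```bash
python3 -m crank '[[[0,0,0.08,0,0,0],[0,0,0,0,0,0],[0,0,0,0,0,0],[0,0,0,0,0,0],[0,0,0,0,0,0],[0,0,0,0,0,0],[0,0,0,0,0,0],[0,0,0,0,0,0]]]' | grep -E "pos|wrist"
python3 -m crank '[[[0,0,0,0,0,0],[0,0,0,0,0,0],[0,0,0,0,0,0],[0,0,0,0,0,0],[0,0,0,0,0,0],[0,0,0,0,0,0],[0,0,0,0,0,0],[0,0,0,0,0,0]]]' | grep -E "pos|wrist"
python3 -c "
from h import *;import pickle
w,m=snap('wrist');cv2.imwrite('pics/w17.png',w);pickle.dump(m,open('w17.pkl','wb'))
s,ms=snap('scene');cv2.imwrite('pics/s17.png',s);print(read_state()['torque'])
for n,p in (('flange top near',(-40,39,125)),('flange bottom near',(-40,39,45)),('blade top edge',(-40,39,162)),('hub',(0,0,85))): print(n,proj(ms,bw(1,*p)[0])[0].round(1))
hsv=cv2.cvtColor(s,cv2.COLOR_BGR2HSV)"
```

```text
tool_pos: [0.562, 0.2223, 0.1338]
wrist_force: [-8.6, 0.6, -0.1]
tool_pos: [0.562, 0.2223, 0.1338]
wrist_force: [-9.8, 0.2, 1.0]
[0.16296276 1.37277868 0.02790483]
flange top near [314.  159.8]
flange bottom near [313.6 187.1]
blade top edge [314.3 146.5]
hub [319.4 184.5]
```

```bash
python3 -m crank '[[[0.5,0,0,0,0,0],[1.5,0,0,0,0,0],[0,0,-1.5,0,0,0],[0,0,-2,0,0,0],[0,0,-1,0,0,0],[0,0,0,0,0,-0.07],[0,0,0,0,0,-0.073],[0,0,0,0,0,0]]]' >/dev/null;python3 -m crank '[[[0,0,0,0,0,0],[0,0,0,0,0,0],[0,0,0,0,0,0]]]' | grep -E "wrist|width"
python3 -c "
from h import *
plan(bw(2,-62,38,180))"
```

```text
wrist_force: [0.2, 0.9, -7.5]
width: 0.077
now [0.5437 0.2245 0.1783] yaw 0.025 tilt [-0.0001 -0.0002] F [ 0.2  0.9 -7.5] w 0.077 t 48.6
az -0.001  shift 2.66 -18.49 -0.17
```

```bash
python3 -m crank '[[[0.4,-2,0,0,0,-0.001],[0.4,-3.2,0,0,0,0],[0.4,-3.3,0,0,0,0],[0.4,-3.3,0,0,0,0],[0.5,-3.3,0,0,0,0],[0.56,-3.4,0,0,0,0],[0,0,1.3,0,0,0],[0,0,1.4,0,0,0]]]' >/dev/null
python3 -m crank '[[[0,0,1.3,0,0,0],[0,0,0,0,0,0],[0,0,0,0,0,0],[0,0,0,0,0,0]]]' | grep -E "wrist"
python3 -c "
from h import *
plan(bw(2,-62,38,134),bw(2,-53.4,38,134))"
```

```text
wrist_force: [0.8, -0.5, -5.7]
now [0.5225 0.0392 0.1393] yaw 0.027 tilt [-0.001 -0.   ] F [ 0.8 -0.5 -5.7] w 0.082 t 49.6
az 0.001  shift 0.07 -0.02 0.53
az -0.000  shift -0.86 -0.00 -0.00
```

```bash
python3 -m crank '[[[0,0,0.3,0,0,0],[0,0,0.2,0,0,0],[-0.3,0,0,0,0,0],[-0.3,0,0,0,0,0],[0,0,0,0,0,0],[0,0,0,0,0,0]]]' | grep -E "pos|wrist"
python3 -m crank '[[[0,0,0.1,0,0,0],[0,0,0,0,0,0],[0,0,0,0,0,0]]]' | grep -E "pos|wrist"
python3 -m crank '[[[-0.1,0,0,0,0,0],[0,0,0,0,0,0],[0,0,0,0,0,0]]]' | grep -E "pos|wrist"
```

```text
tool_pos: [0.5284, 0.0393, 0.1338]
wrist_force: [0.5, 0.3, -7.1]
tool_pos: [0.5285, 0.0392, 0.1337]
wrist_force: [-1.3, -0.1, -1.4]
tool_pos: [0.5289, 0.0393, 0.1336]
wrist_force: [-5.8, 0.7, 4.8]
```

```bash
python3 -m crank '[[[0,0,-0.1,0,0,0],[-0.1,0,0,0,0,0],[0,0,0,0,0,0],[0,0,0,0,0,0]]]' | grep -E "pos|wrist"
python3 -m crank '[[[-0.1,0,0,0,0,0],[0,0,0,0,0,0],[0,0,0,0,0,0]]]' | grep -E "pos|wrist"
python3 -m crank '[[[0,0,-0.1,0,0,0],[0,0,0,0,0,0],[0,0,0,0,0,0]]]' | grep -E "pos|wrist"
python3 -c "
from h import *
plan(bw(2,-53.4,38,134));print(read_state()['torque'])"
```

```text
tool_pos: [0.5289, 0.0393, 0.1337]
wrist_force: [-6.5, 0.9, 3.9]
tool_pos: [0.529, 0.0393, 0.1337]
wrist_force: [-10.8, 0.2, 6.1]
tool_pos: [0.5291, 0.0393, 0.1337]
wrist_force: [-6.1, 0.2, -0.4]
now [0.5291 0.0393 0.1337] yaw 0.027 tilt [0.0041 0.    ] F [-6.1  0.2 -0.4] w 0.082 t 51.4
az 0.001  shift -0.13 -0.01 -0.03
[0.05440296 0.92373709 0.03251238]
```

```bash
python3 -m crank '[[[0,0,0,0,-0.005,0],[0,0,0,0,0,0],[0,0,0,0,0,0],[0,0,0,0,0,0],[0,0,0,0,0,0],[0,0,0,0,0,0]]]' 0.2 22 | grep -E "pos|wrist|grip"
python3 -c "
from h import *
plan(bw(2,-53.4,38,134));print(read_state()['torque'])"
```

```text
tool_pos: [0.5291, 0.0393, 0.1337]
wrist_force: [-5.5, 0.2, 0.7]
grip_force: 60.9
now [0.5291 0.0393 0.1337] yaw 0.027 tilt [-0.0008  0.    ] F [-5.5  0.2  0.7] w 0.082 t 51.9
az 0.001  shift -0.13 -0.01 -0.03
[0.04292085 1.06775789 0.03205922]
```

```bash
python3 -m crank '[[[0,0,0,0,-0.002,0],[0,0,0,0,0,0],[0,0,0,0,0,0],[0,0,0,0,0,0],[0,0,0,0,0,0],[0,0,0,0,0,0],[0,0,0,0,0,0],[0,0,0,0,0,0]]]' | grep -E "pos|wrist|grip"
python3 -m crank '[[[0,0,0,0,0,0],[0,0,0,0,0,0],[0,0,0,0,0,0],[0,0,0,0,0,0],[0,0,0,0,0,0],[0,0,0,0,0,0],[0,0,0,0,0,0],[0,0,0,0,0,0]]]' | grep -E "pos|wrist|grip"
python3 -c "
from h import *
plan(bw(2,-53.4,38,134));print(read_state()['torque'])"
```

```text
tool_pos: [0.5291, 0.0393, 0.1337]
wrist_force: [-5.2, 0.3, -0.3]
grip_force: 60.8
tool_pos: [0.5291, 0.0393, 0.1337]
wrist_force: [-4.8, 0.2, 0.4]
grip_force: 60.9
now [0.5291 0.0393 0.1337] yaw 0.027 tilt [-0.0028  0.0001] F [-4.8  0.2  0.4] w 0.084 t 53.3
az 0.001  shift -0.13 -0.01 -0.03
[ 0.04464744  1.19755229 -0.00861753]
```

```bash
python3 -m crank '[[[0.5,0,0,0,0,0],[1.5,0,0,0,0,0],[0,0,-1.5,0,0.0035,0],[0,0,-2,0,0,0],[0,0,-1,0,0,0],[0,0,0,0,0,-0.058],[0,0,0,0,0,0],[0,0,0,0,0,0]]]' >/dev/null;python3 -m crank '[[[0,0,0,0,0,0],[0,0,0,0,0,0]]]' | grep -E "wrist|width"
python3 -c "
from h import *
plan(bw(3,-62,38,180))"
```

```text
wrist_force: [0.5, -0.6, -7.9]
width: 0.088
now [0.5102 0.0387 0.1785] yaw 0.084 tilt [-0.002  -0.0001] F [ 0.5 -0.6 -7.9] w 0.088 t 54.1
az -0.000  shift -1.79 -17.47 -0.15
```

```bash
python3 -m crank '[[[0,-2,0,0,0,0],[0,-3,0,0,0,0],[0,-3,0,0,0,0],[-0.4,-3.2,0,0,0,0],[-0.7,-3.2,0,0,0,0],[-0.7,-3.1,0,0,0,0],[0,0,1.3,0,0,0],[0,0,1.4,0,0,0]]]' >/dev/null
python3 -m crank '[[[0,0,1.3,0,0,0],[0,0,0,0,0,0],[0,0,0,0,0,0],[0,0,0,0,0,0]]]' | grep -E "wrist"
python3 -c "
from h import *
plan(bw(3,-62,38,134),bw(3,-53.4,38,134))"
```

```text
wrist_force: [0.4, -0.7, -6.6]
now [ 0.5438 -0.1336  0.1396] yaw 0.086 tilt [-0.0034 -0.0002] F [ 0.4 -0.7 -6.6] w 0.080 t 55.1
az 0.001  shift 0.11 -0.02 0.56
az -0.000  shift -0.86 -0.00 -0.00
```

```bash
python3 -m crank '[[[0,0,0.3,0,0,0],[0,0,0.2,0,0,0],[-0.3,0,0,0,0,0],[-0.2,0,0,0,0,0],[0,0,0,0,0,0],[0,0,0,0,0,0]]]' | grep -E "pos|wrist"
python3 -m crank '[[[0,0,0.08,0,0,0],[0,0,0,0,0,0],[0,0,0,0,0,0]]]' | grep -E "pos|wrist"
python3 -m crank '[[[-0.1,0,0,0,0,0],[0,0,0,0,0,0],[0,0,0,0,0,0]]]' | grep -E "pos|wrist"
```

```text
tool_pos: [0.5491, -0.1337, 0.1349]
wrist_force: [0.5, 0.1, -8.4]
tool_pos: [0.5487, -0.1337, 0.1338]
wrist_force: [0.0, 0.1, -7.4]
tool_pos: [0.5495, -0.1336, 0.1337]
wrist_force: [-0.6, 0.1, -6.7]
```

```bash
python3 -m crank '[[[0,0,0.06,0,0,0],[-0.1,0,0,0,0,0],[0,0,0,0,0,0],[0,0,0,0,0,0]]]' | grep -E "pos|wrist"
python3 -m crank '[[[-0.1,0,0,0,0,0],[0,0,0,0,0,0],[0,0,0,0,0,0]]]' | grep -E "pos|wrist"
python3 -c "
from h import *
plan(bw(3,-53.4,38,134));print(read_state()['torque'])"
```

```text
tool_pos: [0.5499, -0.1336, 0.1336]
wrist_force: [-5.1, 0.0, -1.1]
tool_pos: [0.55, -0.1335, 0.1337]
wrist_force: [-8.1, -0.5, 1.2]
now [ 0.55   -0.1335  0.1337] yaw 0.085 tilt [0.0002 0.    ] F [-8.1 -0.5  1.2] w 0.079 t 56.7
az 0.001  shift -0.13 0.03 -0.03
[-0.08075261  1.19048964 -0.00654488]
```

```bash
python3 -m crank '[[[0.03,0,0,0,-0.003,0],[0,0,0,0,0,0],[0,0,0,0,0,0],[0,0,0,0,0,0],[0,0,0,0,0,0],[0,0,0,0,0,0],[0,0,0,0,0,0],[0,0,0,0,0,0]]]' | grep -E "pos|wrist|grip"
python3 -m crank '[[[0,0,0,0,0,0],[0,0,0,0,0,0],[0,0,0,0,0,0],[0,0,0,0,0,0],[0,0,0,0,0,0],[0,0,0,0,0,0],[0,0,0,0,0,0],[0,0,0,0,0,0]]]' | grep -E "pos|wrist|grip"
python3 -m crank '[[[0.5,0,0,0,0,0],[1.5,0,0,0,0,0],[0,0,-1.5,0,0.002,0],[0,0,-2,0,0,0],[0,0,-1,0,0,0],[0,0,0,0,0,-0.05],[0,0,0,0,0,0],[0,0,0,0,0,0]]]' >/dev/null;python3 -m crank '[[[0,0,0,0,0,0],[0,0,0,0,0,0]]]' | grep -E "wrist|width"
python3 -c "
from h import *
c,s=np.cos(.1375),np.sin(.1375)
E=(.4713+.026*c,.3546+.026*s)   # TCP so that the base (x -80..0, edge 14 ahead) is centred on the mat
plan(((E[0],E[1],.19),.1375),((E[0],E[1],.128),.1375))"
```

```text
tool_pos: [0.55, -0.1336, 0.1337]
wrist_force: [-6.5, -0.4, 0.5]
grip_force: 60.8
tool_pos: [0.55, -0.1336, 0.1337]
wrist_force: [-6.7, 0.2, 0.4]
grip_force: 60.8
wrist_force: [-0.4, -0.5, -7.2]
width: 0.081
now [ 0.5307 -0.1349  0.1772] yaw 0.134 tilt [-0.0032  0.0003] F [-0.4 -0.5 -7.2] w 0.081 t 58.9
az -0.003  shift -3.42 49.31 -1.28
az -0.000  shift -0.00 0.00 6.20
```

```bash
python3 -m crank '[[[2,0,-1,0,0,0],[2,1,-0.3,0,0,0],[0,3,0,0,0,0],[0,3.6,0,0,0,0],[0,3.6,0,0,0,0],[0,3.6,0,0,0,0],[0,3.6,0,0,0,0],[0,3.6,0,0,0,0]]]' >/dev/null; python3 -m crank '[[[-0.5,3.6,0,0,0,0],[-0.9,3.6,0,0,0,0],[-1,3.6,0,0,0,0],[-1,3.6,0,0,0,0],[-1,3.6,0,0,0,0],[-1,3.6,0,0,0,0],[-1,3.6,0,0,0,0],[-1,2.1,0,0,0,0]]]' >/dev/null; python3 -m crank '[[[0,0,0,0,0,0],[0,0,0,0,0,0],[0,0,0,0,0,0]]]' | grep -E "wrist"
python3 -c "
from h import *
c,s=np.cos(.1375),np.sin(.1375)
E=(.4713+.026*c,.3546+.026*s)
plan(((E[0],E[1],.128),.1375))"
```

```text
wrist_force: [-0.6, -0.8, -8.0]
now [0.4977 0.3574 0.1899] yaw 0.136 tilt [-0.0023 -0.0022] F [-0.6 -0.8 -8. ] w 0.082 t 60.4
az -0.002  shift 0.06 0.09 6.19
```

```bash
python3 -m crank '[[[0.06,0.09,1.2,0,0,0],[0,0,1.8,0,0,0],[0,0,1.6,0,0,0],[0,0,1,0,0,0],[0,0,0.5,0,0,0],[0,0,0,0,0,0],[0,0,0,0,0,0]]]' | grep -E "pos|wrist"
python3 -m crank '[[[0,0,0.1,0,0,0],[0,0,0.1,0,0,0],[0,0,0,0,0,0],[0,0,0,0,0,0]]]' | grep -E "pos|wrist"
```

```text
tool_pos: [0.4983, 0.3585, 0.1303]
wrist_force: [0.9, -0.1, -6.8]
tool_pos: [0.4981, 0.3589, 0.1284]
wrist_force: [0.3, 0.4, -6.2]
```

```bash
python3 -m crank '[[[0,0,0.1,0,0,0],[0,0,0.1,0,0,0],[0,0,0,0,0,0],[0,0,0,0,0,0]]]' | grep -E "pos|wrist"
python3 -m crank '[[[0,0,0.05,0,0,0],[0,0,0.05,0,0,0],[0,0,0,0,0,0],[0,0,0,0,0,0]]]' | grep -E "pos|wrist"
```

```text
tool_pos: [0.4991, 0.3592, 0.1279]
wrist_force: [1.7, -1.5, 3.7]
tool_pos: [0.4997, 0.3594, 0.1276]
wrist_force: [1.3, -1.5, 7.7]
```

```bash
python3 -c "
from h import *
plan();print(read_state()['torque'])"
python3 -m crank '[[[0,0,0,0,0,0],[0,0,0,0,0,0],[0,0,0,0,0,0],[0,0,0,0,0,0],[0,0,0,0,0,0]]]' 4 | grep -E "pos|wrist|width"
python3 -m crank '[[[0,0,-1.5,0,0,0],[0,0,-2,0,0,0],[0,0,-2.5,0,0,0],[0,0,-2.5,0,0,0],[0,-2,-2.5,0,0,0],[0,-3,0,0,0,0],[0,-3,0,0,0,0],[0,0,0,0,0,0]]]' | grep -E "pos|wrist|width"; python3 -m crank '[[[0,0,0,0,0,0],[0,0,0,0,0,0]]]' >/dev/null
python3 - <<'E'
from h import *;import pickle
w,m=snap('wrist');cv2.imwrite('pics/w18.png',w);pickle.dump(m,open('w18.pkl','wb'))
hsv=cv2.cvtColor(w,cv2.COLOR_BGR2HSV)
# mat: orange hue; base: grey inside mat
mat=((hsv[...,0]<30)&(hsv[...,1]>60)).astype('uint8'); 
u,v=proj(m,[.4713,.3546,.004])[0].round().astype(int); print('mat centre px',u,v)
pts=proj(m,[[.4713+.08*np.cos(.1375)*a-.055*np.sin(.1375)*b,.3546+.08*np.sin(.1375)*a+.055*np.cos(.1375)*b,.004] for a,b in ((1,1),(1,-1),(-1,-1),(-1,1))]); print('mat corners',pts.round().tolist())
base=((hsv[...,1]<60)&(hsv[...,2]>50)).astype('uint8'); base=cv2.morphologyEx(base,cv2.MORPH_OPEN,np.ones((3,3)))
n,l,st,ce=cv2.connectedComponentsWithStats(base)
for i in range(1,n):
  if st[i][4]>800: 
    c,_=cv2.findContours((l==i).astype('uint8'),0,1); print(st[i],cv2.approxPolyDP(max(c,key=cv2.contourArea),4,True)[:,0].tolist())
# expected outline
c,s=np.cos(.1375),np.sin(.1375); e=np.array([.4997+.0142*c,.3594+.0142*s])
f=lambda x,y,z:proj(m,[e[0]+c*x-s*y,e[1]+s*x+c*y,z])[0].round(1).tolist()
print('exp base',[f(x,y,.026) for x,y in((-.08,.027),(-.08,-.027),(0,-.027),(0,.027))],'blade top',[f(x,0,.154) for x in(-.03,0)])
E
```

```text
now [0.4997 0.3594 0.1276] yaw 0.135 tilt [-0.0084  0.0009] F [ 1.3 -1.5  7.7] w 0.084 t 62.0
[-0.52072444  0.3495574   0.00634198]
tool_pos: [0.4978, 0.3587, 0.1247]
wrist_force: [-0.1, -0.0, 0.9]
width: 0.462
tool_pos: [0.509, 0.2756, 0.2358]
wrist_force: [-0.3, 0.2, -0.3]
width: 0.465
mat centre px 346 151
mat corners [[387.0, 216.0], [297.0, 217.0], [300.0, 76.0], [403.0, 75.0]]
[    0    93   257   327 45657] [[0, 93], [0, 291], [8, 292], [37, 270], [63, 276], [61, 368], [66, 362], [75, 277], [100, 278], [107, 296], [123, 299], [132, 292], [140, 298], [129, 319], [31, 399], [32, 404], [45, 410], [44, 419], [57, 418], [52, 413], [64, 412], [153, 329], [156, 320], [149, 315], [174, 303], [186, 308], [180, 317], [179, 342], [218, 335], [217, 312], [221, 339], [179, 345], [170, 352], [159, 353], [156, 344], [148, 346], [128, 364], [129, 372], [114, 385], [114, 396], [175, 372], [177, 401], [182, 379], [190, 413], [213, 405], [227, 407], [219, 351], [226, 343], [222, 300], [256, 159], [155, 134], [144, 217], [99, 258], [64, 247], [96, 245], [85, 103]]
[ 323  123   70  122 5181] [[326, 123], [324, 194], [344, 196], [377, 244], [388, 244], [392, 207], [371, 187], [377, 124]]
[ 291  260  113  158 9660] [[320, 261], [319, 280], [301, 286], [291, 299], [298, 375], [314, 384], [329, 379], [327, 393], [315, 402], [319, 411], [324, 405], [350, 411], [345, 404], [352, 391], [364, 411], [378, 417], [376, 374], [395, 377], [403, 358], [395, 345], [375, 339], [376, 346], [337, 339], [328, 343], [320, 299], [337, 336], [360, 329], [370, 336], [374, 319], [368, 308], [349, 300], [345, 289], [353, 286], [343, 284], [333, 261]]
[ 395  314  130   97 4461] [[398, 317], [399, 334], [410, 337], [422, 362], [467, 405], [479, 406], [474, 392], [497, 410], [510, 394], [513, 402], [524, 403], [431, 323], [413, 314]]
exp base [[379.6, 118.5], [327.9, 118.6], [324.4, 192.3], [372.4, 192.2]] blade top [[388.6, 200.9], [384.2, 239.0]]
```

```bash
python3 -c "
from workcell import *
print(finish_job())"
```

```text
the job is handed in; nothing more can be done
None
```

I pinned all three hubs and checked them left to right with the square, then stood it back on its mat and handed the job in; all three pins were needed, so no spare is left in the stand, and I could judge "flush" only from contact forces, the left bracket being the least certain.

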